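Scrap the worn gears and probe the gearbox seam

TASK

Clear the bench for the gearbox check: set all the worn gears on the tip-up tray, and once they are all on it lift its red handle so that they slide off into the wooden crate, then let the tray down level again. Then take the orange spring probe and run its tip along the dark stepped seam on the gearbox case, from the green dot to the red dot, slowly (about 3 cm a second), with the tip touching the seam lightly all the way, never bottoming the spring and never straying onto the metal beside it; finally hang the probe back in its holder. Leave everything else on the bench where it is.

Things in the scene. Friction and masses are not known exactly. Their poses are not given: they have to be found in the camera images.
- gear1: worn steel gear, about 0.28 kg, of which 2 to 4 are present (None: absent): toothed disc 66 mm across and 22 mm thick with a round hub 36 mm across on top (overall height 45 mm); starts hub up on the table. Origin: centre of the disc's flat underside, z along the hub
- gear2: worn steel gear, about 0.28 kg, of which 2 to 4 are present (None: absent): toothed disc 66 mm across and 22 mm thick with a round hub 36 mm across on top (overall height 45 mm); starts hub up on the table. Origin: centre of the disc's flat underside, z along the hub
- gear3: worn steel gear, about 0.28 kg, of which 2 to 4 are present (None: absent): toothed disc 66 mm across and 22 mm thick with a round hub 36 mm across on top (overall height 45 mm); starts hub up on the table. Origin: centre of the disc's flat underside, z along the hub
- gear4: worn steel gear, about 0.28 kg, of which 2 to 4 are present (None: absent): toothed disc 66 mm across and 22 mm thick with a round hub 36 mm across on top (overall height 45 mm); starts hub up on the table. Origin: centre of the disc's flat underside, z along the hub
- tray (a joint): angle of the hinged tip-up aluminium tray (rad): 0 = level, grows as the handle end is lifted, end stop 1.05. It falls back by itself when let go. The pieces slide off over the open lip at the hinge end, into the crate
- tray_load (a point): centre of the gear-carrying floor of the tray, on the floor surface (136 mm above the table when level). Frame turns with the tray: x points to the open lip (135 mm away), away from the handle; clear floor reaches 95 mm towards the handle and 100 mm to each side in y; walls 20 mm high on these three sides
- tray_handle (a point): middle of the tray's red round handle bar, 14 mm thick, 172 mm long along the tray's y, carried by two arms 80 mm either side of its middle; 52 mm of free space between bar and tray wall, and nothing below. 152 mm from tray_load towards -x; level with the tray floor
- stand_hinge (a point): point on the tray's hinge axis midway between its bearings, 130 mm above the table; fixed; the handle swings about it at 262 mm radius. Fixed frame: x from the handle to the crate, y along the hinge axis
- crate_near (a point): a point of the fixed slatted wooden scrap crate just beyond the tray's lip: on the crate's inner floor (18 mm above the table), midway along the wall nearest the tray. x points from here across the crate, away from the tray, y along the hinge. The inside measures 184 mm in x (0 to 184), 244 mm in y (122 to each side) and is 87 mm deep; a blue splash board stands behind it
- case: fixed gearbox case, block 220 (x) x 140 (y) x 60 mm high, one half gold and the other half bare aluminium. Origin: centre of its underside. The dark seam line on its flat top, 4 mm wide, where gold meets aluminium, is stepped: it runs along x at y = -30 mm from the green dot at x = -80 mm to x = 0, then along y to y = +30 mm, then along x at y = +30 mm to the red dot at x = +80 mm
- seam_a (a point): green start dot, 14 mm across, on the seam, on the top surface
- seam_d (a point): red end dot, 14 mm across, on the seam
- probe: upright spring probe, 0.13 kg: orange square handle 24 x 24 mm (flats along its x and y), from 6 to 76 mm above the origin; round collar 44 mm across, 6 mm thick, whose underside centre is the origin; below it a 10 mm shaft to 78 mm below the origin, then a brass spring plunger of 6 mm. z up the handle. It starts hanging by its collar in the holder
- probe_tip (a point): lowest point of the brass plunger, 100 mm below the probe's origin when free; rises towards the handle as it is pressed
- plunger (a joint): how far the plunger is pressed in (m): 0 = free, 0.010 = bottomed out; the spring gives about 0.8 N at first touch and 2.8 N at 10 mm
- holder_seat (a point): centre of the holder's top: the collar's underside centre belongs here. The holder is two upright grey walls 60 mm long (along x), 14 mm thick, with a 24 mm gap between them along y, 120 mm high on a black base plate 110 x 110 x 8 mm; fixed; the shaft hangs in the gap with the collar on both walls. Open above
- tape_roll: bystander: roll of masking tape lying flat, 110 mm across, 36 mm high
- bearing_race: bystander: bare steel bearing ring 84 mm across, 14 mm high
- wrench: bystander: wrench 200 mm long
- mallet: bystander: rubber mallet 230 mm long
- solvent: bystander: white bottle, red cap, 64 mm across, 190 mm high
- worm_shaft: bystander: steel worm shaft standing upright, 52 mm across, 160 mm high

How it is judged (in metres and radians):
On the way, in this order (a step that is already met when the one before it is completed fails the run):
1. Every worn gear lies on the level tray together, released and at rest (x of gear1 in the frame of tray_load between -0.1 and 0.13 m and y of gear1 in the frame of tray_load between -0.1 and 0.1 m and z of gear1 in the frame of tray_load between -0.006 and 0.04 m and linear speed of each of gear1, gear2, gear3, gear4 below 0.05 m/s and contact force between the fingers and gear1 below 0.1 N and x of gear2 in the frame of tray_load between -0.1 and 0.13 m and y of gear2 in the frame of tray_load between -0.1 and 0.1 m and z of gear2 in the frame of tray_load between -0.006 and 0.04 m and contact force between the fingers and gear2 below 0.1 N and x of gear3 in the frame of tray_load between -0.1 and 0.13 m and y of gear3 in the frame of tray_load between -0.1 and 0.1 m and z of gear3 in the frame of tray_load between -0.006 and 0.04 m and contact force between the fingers and gear3 below 0.1 N and x of gear4 in the frame of tray_load between -0.1 and 0.13 m and y of gear4 in the frame of tray_load between -0.1 and 0.1 m and z of gear4 in the frame of tray_load between -0.006 and 0.04 m and contact force between the fingers and gear4 below 0.1 N and value of joint tray below 0.06 rad), for 0.3 s.
2. The tray is tipped up by its handle (value of joint tray above 0.6 rad), for 0.1 s.
3. All the gears are at rest in the crate and the tray is back down level (x of gear1 in the frame of crate_near between -0.004 and 0.188 m and y of gear1 in the frame of crate_near between -0.126 and 0.126 m and z of gear1 in the frame of crate_near between -0.006 and 0.08 m and linear speed of each of gear1, gear2, gear3, gear4 below 0.05 m/s and x of gear2 in the frame of crate_near between -0.004 and 0.188 m and y of gear2 in the frame of crate_near between -0.126 and 0.126 m and z of gear2 in the frame of crate_near between -0.006 and 0.08 m and x of gear3 in the frame of crate_near between -0.004 and 0.188 m and y of gear3 in the frame of crate_near between -0.126 and 0.126 m and z of gear3 in the frame of crate_near between -0.006 and 0.08 m and x of gear4 in the frame of crate_near between -0.004 and 0.188 m and y of gear4 in the frame of crate_near between -0.126 and 0.126 m and z of gear4 in the frame of crate_near between -0.006 and 0.08 m and value of joint tray below 0.06 rad), for 0.2 s.
4. The probe tip touches the seam at the green start dot (x of probe_tip in the frame of case between -0.088 and -0.072 m and y of probe_tip in the frame of case between -0.038 and -0.022 m and contact force between probe and case above 0.3 N), for 0.05 s.
5. The probe tip touches the seam at the middle of the first leg (x of probe_tip in the frame of case between -0.048 and -0.032 m and y of probe_tip in the frame of case between -0.038 and -0.022 m and contact force between probe and case above 0.3 N), for 0.05 s.
6. The probe tip touches the seam at the first corner (x of probe_tip in the frame of case between -0.008 and 0.008 m and y of probe_tip in the frame of case between -0.038 and -0.022 m and contact force between probe and case above 0.3 N), for 0.05 s.
7. The probe tip touches the seam at the middle of the cross leg (x of probe_tip in the frame of case between -0.008 and 0.008 m and y of probe_tip in the frame of case between -0.008 and 0.008 m and contact force between probe and case above 0.3 N), for 0.05 s.
8. The probe tip touches the seam at the second corner (x of probe_tip in the frame of case between -0.008 and 0.008 m and y of probe_tip in the frame of case between 0.022 and 0.038 m and contact force between probe and case above 0.3 N), for 0.05 s.
9. The probe tip touches the seam at the middle of the last leg (x of probe_tip in the frame of case between 0.032 and 0.048 m and y of probe_tip in the frame of case between 0.022 and 0.038 m and contact force between probe and case above 0.3 N), for 0.05 s.
10. The probe tip touches the seam at the red end dot (x of probe_tip in the frame of case between 0.072 and 0.088 m and y of probe_tip in the frame of case between 0.022 and 0.038 m and contact force between probe and case above 0.3 N), for 0.05 s.
At the end, for the whole second after the job is handed in: every gear present at rest inside the crate, below its rim; the tray level (under 0.06 rad); the probe hanging upright (within 0.15 rad) in the holder, collar on the walls (within 6 mm in height, 20 mm sideways), at rest (all of step 3 and horizontal distance between probe and holder_seat below 0.02 m and distance between probe and holder_seat below 0.022 m and z of probe in the frame of holder_seat between -0.006 and 0.006 m and angle between probe's own z axis and vertical below 0.15 rad and linear speed of probe below 0.03 m/s); the robot touches nothing.
It fails at once if the probe presses on the case with more than 10 N (spring bottomed hard) (contact force between probe and case above 10 N).
It fails at once if the probe touches the case more than 10 mm to the side of the seam (contact force between probe and case above 0.3 N and not ((x of probe_tip in the frame of case between -0.13 and 0.01 m and y of probe_tip in the frame of case between -0.04 and -0.02 m) or (x of probe_tip in the frame of case between -0.01 and 0.01 m and y of probe_tip in the frame of case between -0.04 and 0.04 m) or (x of probe_tip in the frame of case between -0.01 and 0.13 m and y of probe_tip in the frame of case between 0.02 and 0.04 m))).
It fails at once if the probe moves faster than 0.08 m/s while touching the case (contact force between probe and case above 0.3 N and linear speed of probe above 0.08 m/s).
It fails at once if a bystander (tape roll, bearing ring, wrench, mallet, bottle, worm shaft) is moved more than 40 mm (distance of any of tape_roll, bearing_race, wrench, mallet, solvent, worm_shaft from where it was at the start of the episode above 0.04 m).
Of gear1, gear2, gear3, gear4 only 2 to 4 are there at a start; the rules pass over those that are not, and their reading is None.
At some moment in a run one of gear1, gear2, gear3, gear4 may be knocked a few centimetres aside while the robot is not near it.
It also fails if it takes over 210 s, if anything falls off the work surface, if the arm or the gripper's body presses on something with over 40 N, if the wrist force passes 120 N, or if a joint passes its speed limit or range.

ROBOT

A 7-joint arm with a two-finger parallel gripper is mounted at the origin on the work surface. World frame = base frame: x ahead of the robot, y to its left, z up, the work surface at z = 0. Lengths are in mm, angles in rad, forces in N, time in s.
With the tool pointing down it reaches from about 350 to 900 mm from the base axis. Payload 8.1 kg.
Tool frame: the origin (TCP) lies midway between the tips of the shut fingers; the grasp point (between the pads) lies 19 mm behind it; z points along the fingers, y is the line along which they close (so a half turn about z gives the same grasp; the last joint's range is limited). The gripper opens to 85 mm and grips with 20 to 120 N. Pads are 22 mm wide; open, the fingers measure 114 mm over their backs; the gripper's body (76 mm by 85 mm) begins 54 mm behind the grasp point. The pads swing forward as they close: fully open they stand 13 mm farther back than shut.
Start: joints at [1, 0.434, 0.025, 1.573, -0.012, 1.134, -0.075], TCP at [281.807, -557.876, 231.323] pointing down, gripper open.
Joint ranges: [-2.62, 2.62], [-0.44, 2.09], [-1.27, 1.32], [0.08, 2.57], [-1.32, 4.46], [0.12, 2], [-2.74, 2.74]. Speed limits (rad/s): [2.22, 2.22, 3.01, 3.01, 3.14, 3.14, 3.14].

INTERFACE

Orientations are given as a unit quaternion [x, y, z, w].
In Python, from workcell import robot, vision, ticket gives the robot as it stands.
- The arm moves only by the tool arm_command, never from a script. Its arguments are lists of equal length, an entry for each row: "offset": the shift along the tool's x, y, z scaled (see below), a list of three; "angular": the turn, a rotation vector about the tool's x, y, z scaled (see below), a list of three; "jaw": the closure, from -1 (fully open) to 1 (shut). A call has 1 to 20 rows; each row is the pose to reach, as a shift and turn from the pose commanded when the call began, along the tool's axes at that moment; what a row does not reach only later rows make up. The controller multiplies each number of a shift by 200 mm and each number of a turn by 120 degrees. A row lasts 1/8 s, in which the tool goes at most 62.5 mm and 10.7 degrees, less where a joint would pass 70% of its speed; a pose out of reach is approached as far as the arm can. A call with a number of a shift or a turn outside -1 to 1 is refused whole. A call with a gripper value outside its range is refused whole. The fingers move at their own pace and stop on an object; the grip force is fixed at half the most. Time passes only in rows, so rows that repeat a pose let the fingers close. It gives the time, the measured TCP pose, the force, the opening and the grip force at its end, in the units of the state.
- robot.observe(): the state, without advancing time (a new reading comes with each control period).
- vision.read_camera(name): name is "scene" or "top" or "wrist"; returns (picture, depth): 480x640x3 uint8, red, green, blue; 480x640 float32, mm along the optical axis (not along the pixel's ray), 0 where there is no reading.
- vision.calibration(name): a dict with "fovy" (degrees; the focal length in pixels is half the picture's height over the tangent of half this angle, whatever the lens; pixels are square), "cx", "cy" (the principal point, pixels), "pose" (4x4, takes a point from camera to world coordinates); the wrist camera has in their place "hand_eye" (4x4, takes a point from camera to tool coordinates, whose origin is the TCP and whose axes are the flange's). Camera axes: x right, y down, z forward; pixel columns grow to the right and rows downward; lengths in mm; the calibration is good to about 2 mm. The wrist camera is an equidistant fisheye: a pixel r from the principal point sees the ray r / f radians off the axis. A picture is of the moment at which its call begins: read the wrist's pose just before it. calibration takes no time and is no camera call.
- ticket.sign_off(): hands the job in; it is judged then, once.
The state is a dict: "time": time; "joint_pos": joint angles; "dq": joint speeds; "joint_efforts": joint torques, N m; "tcp_pos": TCP position; "orientation": TCP orientation; "force": force on the tool from outside, world axes, zero at the start; "moment": the same for the moment, N m; "opening": finger opening in mm; "finger_force": force on a finger pad.
Only numpy, scipy, OpenCV 4.12 (cv2) and the standard library are available. Lean on these libraries where they do the work, as an engineer would, in place of code of your own. Each camera call takes 0.05 s, during which the arm holds its last target. There are 200 camera calls.

## Working session

There is one attempt and no reset: what is moved stays moved. The work goes in short steps, Python scripts to look and compute and a tool call to move; the robot and the scene stay as the last step left them, time stands still between calls to the robot, and variables do not carry over. Pictures are saved under pics/ and viewed, at most 14 in all, crops included, and the job is handed in when it is done.

Besides the shell and the picture viewer there is one more tool, called after ">>>" as name(argument=value, ...) on one line, values as JSON. arm_command: Moves the arm, as the interface text tells. Shifts and turns lie within -1 to 1; 1 stands for 200 mm of shift or 120 degrees of turn. Its arguments: {"type":"object","properties":{"offset":{"type":"array","items":{"type":"array","items":{"type":"number","minimum":-1,"maximum":1}}},"angular":{"type":"array","items":{"type":"array","items":{"type":"number","minimum":-1,"maximum":1}}},"jaw":{"type":"array","items":{"type":"number"}}},"required":["offset","angular","jaw"]}

```bash
mkdir -p pics; ls
cat > h.py <<'E'
import numpy as np, cv2
from scipy.spatial.transform import Rotation as R
from workcell import robot, vision, ticket
def cloud(name):
    im,d=vision.read_camera(name); c=vision.calibration(name)
    f=240/np.tan(np.radians(c['fovy'])/2)
    v,u=np.mgrid[0:480,0:640]
    P=np.stack([(u-c['cx'])/f*d,(v-c['cy'])/f*d,d],-1)
    T=np.array(c['pose']); W=P@T[:3,:3].T+T[:3,3]; W[d==0]=np.nan
    return im,d,W
def save(n,im): cv2.imwrite('pics/'+n,im[:,:,::-1])
E
python3 - <<'E'
from h import *
for n in ['scene','top']:
    im,d,W=cloud(n); save(n+'0.png',im); np.savez(n+'0.npz',im=im,d=d,W=W); c=vision.calibration(n); print(c)
print(robot.observe()); print(vision.calibration('wrist'))
E
```

```text
pics
{'fovy': 46.71562276533549, 'cx': 336.37550271293156, 'cy': 247.76486792289688, 'pose': array([[-3.72770337e-01,  6.98414866e-01, -6.10949222e-01,
         1.42784202e+03],
       [ 9.27869291e-01,  2.73428733e-01, -2.53565191e-01,
         2.97695879e+02],
       [-1.00426272e-02, -6.61402603e-01, -7.49963827e-01,
         1.16965454e+03],
       [ 0.00000000e+00,  0.00000000e+00,  0.00000000e+00,
         1.00000000e+00]])}
{'fovy': 53.73971406966022, 'cx': 315.4663843068917, 'cy': 238.25327358060417, 'pose': array([[ 2.77963019e-03, -9.85897479e-01,  1.67327327e-01,
         3.31837682e+02],
       [-9.99894191e-01, -3.50933717e-04,  1.45424627e-02,
        -8.46540458e+01],
       [-1.42786565e-02, -1.67350045e-01, -9.85794138e-01,
         1.53107134e+03],
       [ 0.00000000e+00,  0.00000000e+00,  0.00000000e+00,
         1.00000000e+00]])}
{'time': 0.1, 'joint_pos': array([ 1.00039758,  0.43513763,  0.02499   ,  1.57397889, -0.01159999,
        1.13397188, -0.07511356]), 'dq': array([-2.86426325e-04, -1.92222055e-03,  1.18604167e-04, -8.37023837e-04,
       -1.30661439e-0
[... 244 characters left out ...]
62489019]), 'orientation': array([ 9.72781109e-01,  2.31724960e-01, -2.19213715e-04, -6.38786023e-04]), 'force': array([-0.18918723, -0.30302745, -0.05223898]), 'moment': array([-0.02541724,  0.00746973, -0.01976651]), 'finger_force': 0.0, 'opening': 85.17170777964961}
{'fovy': 65.70646984690485, 'cx': 325.743815490875, 'cy': 246.1696548415117, 'hand_eye': array([[ 5.23026705e-04, -9.51582648e-01, -3.07392566e-01,
         7.87342590e+01],
       [ 9.99999736e-01,  3.42938128e-04,  6.39874272e-04,
        -1.66009465e+00],
       [-5.03476623e-04, -3.07392820e-01,  9.51582577e-01,
        -1.41722433e+02],
       [ 0.00000000e+00,  0.00000000e+00,  0.00000000e+00,
         1.00000000e+00]])}
```

View pics/top0.png

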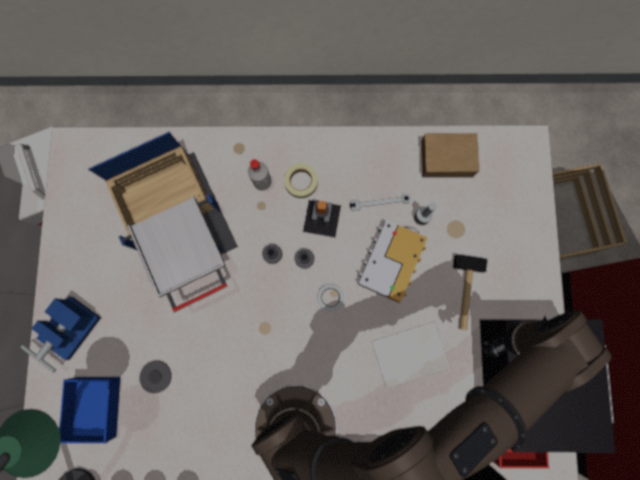

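View pics/scene0.png

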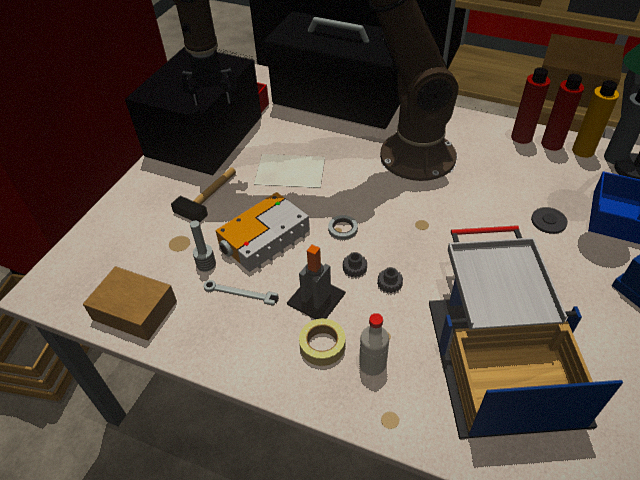

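The top view shows two small dark gears at (272,253) and (304,257), the tray and handle at (178,245) and (200,292), the crate at (160,190), the probe at (321,208), and the case at (392,260) with the worm shaft just behind it at (424,212). The scene view agrees: gears at (354,263) and (390,279). A larger flat disc sits at (155,376) in the top view, so I'll check its size.

```bash
cat > m.py <<'E'
from h import *
D={n:np.load(n+'0.npz') for n in ['top','scene']}
def box(n,u0,u1,v0,v1):
    W=D[n]['W'][v0:v1,u0:u1].reshape(-1,3); I=D[n]['im'][v0:v1,u0:u1].reshape(-1,3).astype(int)
    k=~np.isnan(W[:,0]); return W[k],I[k]
def st(l,P): print(l,len(P),'med',np.round(np.median(P,0),1) if len(P) else '', 'mid',np.round((P.min(0)+P.max(0))/2,1), 'ext',np.round(np.ptp(P,axis=0),1))
for n,bs in dict(top=[(255,288,238,270),(288,320,242,272),(130,182,352,400)],scene=[(335,372,245,282),(372,410,262,298),(525,573,202,238)]).items():
    for b in bs:
        W,I=box(n,*b); 
        st(n+' low',W[(W[:,2]>10)&(W[:,2]<32)]); h=W[W[:,2]>38]; 
        if len(h): st(n+' hub',h)
# red handle, tray, dots, probe
for n,b in [('top',(150,250,270,325)),('scene',(440,530,215,260))]:
    W,I=box(n,*b); m=(I[:,0]>110)&(I[:,0]>2*I[:,1])&(W[:,2]>90); P=W[m]; st(n+' handle',P)
    c=P.mean(0); w=np.linalg.svd(P-c)[2][0]; s=(P-c)@w; print('dir',w,s.min(),s.max(),c+w*(s.min()+s.max())/2)
for n,b in [('top',(120,235,190,305)),('scene',(445,565,235,330))]:
    W,I=box(n,*b); m=(abs(W[:,2]-136)<5)&(abs(I[:,0]-I[:,2])<40); P=W[m].astype(np.float32); st(n+' tray',P); print(cv2.minAreaRect(P[:,:2].copy()))
for n,b in [('top',(350,430,215,305)),('scene',(210,315,190,270))]:
    W,I=box(n,*b); P=W[abs(W[:,2]-60)<4].astype(np.float32); st(n+' case',P); print(cv2.minAreaRect(P[:,:2].copy()))
    hz=cv2.cvtColor(I[None].astype(np.uint8),cv2.COLOR_RGB2HSV)[0].astype(int)
    ok=abs(W[:,2]-60)<6
    st('green',W[ok&(abs(hz[:,0]-60)<15)&(hz[:,1]>110)]) 
    r=W[ok&((hz[:,0]<6)|(hz[:,0]>174))&(hz[:,1]>130)]; st('red',r) if len(r) else 0
for n,b in [('top',(300,345,190,240)),('scene',(285,345,240,320))]:
    W,I=box(n,*b); m=(I[:,0]>120)&(I[:,2]<80)&(W[:,2]>120); st(n+' orange',W[m]); t=W[m]; t=t[t[:,2]>t[:,2].max()-6]; st('toporange',t); print(cv2.minAreaRect(t[:,:2].astype(np.float32)))
    P=W[(abs(W[:,2]-8)<4)].astype(np.float32);P=P; st('base',P); print(cv2.minAreaRect(P[:,:2].copy()))
    P=W[(abs(W[:,2]-122)<8)&~m].astype(np.float32); st('wall',P); print(cv2.minAreaRect(P[:,:2].copy()))
E
python3 m.py
python3 - <<'E'
from h import *
z=np.load('scene0.npz')['im'];c=cv2.resize(z[180:330,200:420],None,fx=3.5,fy=3.5,interpolation=cv2.INTER_CUBIC);save('crop1.png',c)
E
```

```text
top low 212 med [533.4  74.8  21.8] mid [534.1  82.4  20.5] ext [70.2 68.6 20.8]
top hub 101 med [538.9  78.3  45.1] mid [538.7  78.1  46.6] ext [35.7 32.4 16.9]
top low 200 med [520.  -27.4  22.2] mid [523.7 -25.6  21.1] ext [64.6 64.5 20.6]
top hub 103 med [523.7 -26.6  45.4] mid [523.1 -26.6  46.3] ext [34.9 31.9 16.2]
top low 294 med [151.3 436.4  12.2] mid [143.9 437.2  15.4] ext [105.8  96.4  10.7]
scene low 272 med [537.7 -17.1  21. ] mid [527.5 -25.6  20.9] ext [65.  65.6 21.2]
scene hub 135 med [525.6 -24.7  44.9] mid [523.7 -24.8  45. ] ext [39.1 35.5 13.1]
scene low 290 med [552.9  86.1  21.2] mid [537.7  79.9  20.9] ext [68.4 65.7 21.6]
scene hub 142 med [541.   80.   45.3] mid [538.   79.5  44.6] ext [39.3 36.5 12.7]
scene low 200 med [157.1 437.1  11.5] mid [154.2 431.2  14.8] ext [ 97.9 114.5   9.5]
scene hub 3 med [393.3 390.5 155.6] mid [391.7 390.6 154.1] ext [6.6 5.  4.7]
top handle 158 med [393.2 276.3 143.1] mid [393.6 275.8 142.7] ext [ 76.  151.3  15.2]
dir [-0.4384056   0.89876348 -0.00497263] -84.69366926830216 81.8367851766003 [393.20209937 274.64660932 142.
[... 1866 characters left out ...]
31921386719), (52.3232421875, 60.37748718261719), 79.04293060302734)
scene orange 74 med [658.1 -81.8 195.3] mid [657.7 -82.2 181.2] ext [24.5 24.9 37.8]
toporange 51 med [658.6 -81.8 196. ] mid [658.3 -81.5 197.1] ext [23.4 22.8  5.9]
((657.7172241210938, -80.86749267578125), (22.633310317993164, 22.683279037475586), 85.22032165527344)
base 915 med [675.3 -69.1   7.5] mid [ 595. -112.    8.] ext [299.  242.6   8. ]
((596.3595581054688, -109.09660339355469), (270.84356689453125, 162.71090698242188), 25.404123306274414)
wall 263 med [668.8 -68.8 122.1] mid [659.7 -80.7 121.9] ext [62.6 62.1 15.8]
((657.5723876953125, -81.02455139160156), (56.52744674682617, 62.52334976196289), 81.11474609375)
```

View pics/crop1.png

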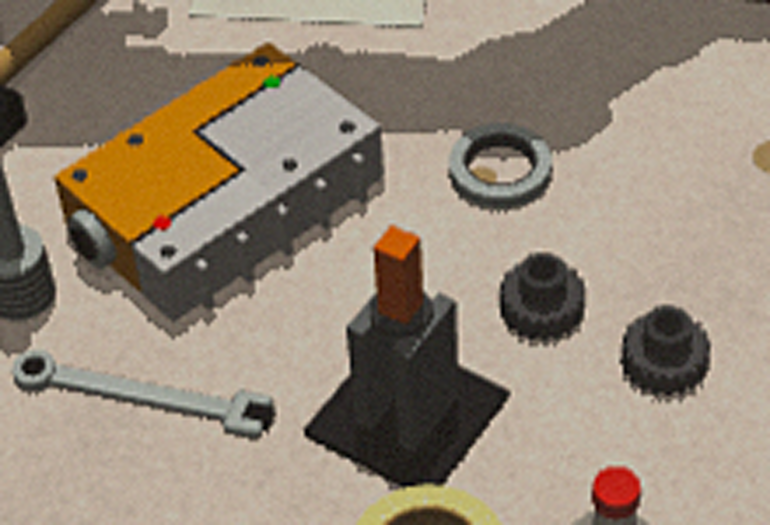

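Only two gears: A at (538,79) and B at (524,-26), with 66 mm discs and hub tops at z=45 in both views. The disc at (150,436) is about 105 mm across and 12 mm high, so it isn't a gear. The case is yawed about -24° (seen in the crop with green and red dots), and the tray x axis is at about 26°. Next is a helper that converts waypoints to command units.

```bash
cat > p.py <<'E'
# usage: p.py "x,y,z,phi" ... -> offsets/turns from current pose
import sys
from h import *
def Rd(phi):
    a=np.radians(phi); y=np.array([np.cos(a),np.sin(a),0]); z=np.array([0,0,-1.]); return np.stack([np.cross(y,z),y,z],1)
def plan(args):
    s=robot.observe(); Rc=R.from_quat(s['orientation']).as_matrix(); p=s['tcp_pos']
    y=Rc[:,1]; print('t',round(s['time'],1),'at',np.round(p,1),'phi',round(np.degrees(np.arctan2(y[1],y[0])),1),'open',round(s['opening'],1),'F',np.round(s['force'],1),'q',np.round(s['joint_pos'],2))
    for a in args:
        x=np.array([float(k) for k in a.split(',')]) if isinstance(a,str) else np.array(a)
        o=Rc.T@(x[:3]-p)/200; w=R.from_matrix(Rc.T@Rd(x[3])).as_rotvec()/np.radians(120)
        print(np.round(x,1),'off',np.round(o,3).tolist(),'ang',np.round(w,3).tolist(),'' if max(abs(o))<=1 else 'TOO FAR')
if __name__=='__main__': plan(sys.argv[1:])
E
python3 p.py 330,-430,250,-48 370,-390,250,-45
```

```text
t 0.1 at [ 281.6 -557.5  230.6] phi -63.2 open 85.2 F [-0.2 -0.3 -0.1] q [ 1.    0.44  0.02  1.57 -0.01  1.13 -0.08]
[ 330. -430.  250.  -48.] off [0.503, -0.46, -0.096] ang [-0.001, -0.0, -0.127] 
[ 370. -390.  250.  -45.] off [0.772, -0.548, -0.096] ang [-0.001, -0.0, -0.152]
```

>>> arm_command(offset=[[0.2, -0.14, -0.1], [0.5, -0.35, -0.1], [0.77, -0.55, -0.1], [0.77, -0.55, -0.1], [0.77, -0.55, -0.1]], angular=[[0, 0, -0.05], [0, 0, -0.1], [0, 0, -0.15], [0, 0, -0.15], [0, 0, -0.15]], jaw=[-1, -1, -1, -1, -1])

```text
time: 0.72
tcp_pos: [370.0, -389.6, 251.3]
orientation: [0.924, 0.382, -0.0, -0.0]
force: [0.0, -1.6, -0.0]
opening: 85.3
finger_force: 0.0
```

```bash
python3 p.py 470,-200,240,-24 500,-150,230,-17
```

```text
t 0.7 at [ 370.  -389.6  251.3] phi -45.1 open 85.3 F [ 0.  -1.6 -0. ] q [ 0.8   0.28 -0.11  1.75  0.03  1.11 -0.11]
[ 470. -200.  240.  -24.] off [1.023, -0.319, 0.056] ang [-0.0, 0.0, -0.176] TOO FAR
[ 500. -150.  230.  -17.] off [1.306, -0.39, 0.106] ang [-0.0, 0.0, -0.234] TOO FAR
```

>>> arm_command(offset=[[0.3, -0.1, 0.02], [0.6, -0.2, 0.04], [0.98, -0.31, 0.05], [0.98, -0.31, 0.05], [0.98, -0.31, 0.05]], angular=[[0, 0, -0.06], [0, 0, -0.12], [0, 0, -0.17], [0, 0, -0.17], [0, 0, -0.17]], jaw=[-1, -1, -1, -1, -1])

```text
time: 1.35
tcp_pos: [465.3, -208.9, 241.0]
orientation: [0.843, 0.539, -0.0, -0.0]
force: [0.1, 0.2, -0.2]
opening: 85.6
finger_force: 0.0
```

```bash
python3 p.py 523.5,-25.7,120,-2
```

```text
t 1.4 at [ 465.3 -208.9  241. ] phi -24.8 open 85.6 F [ 0.1  0.2 -0.2] q [ 0.54  0.26 -0.28  1.82  0.08  1.08 -0.2 ]
[523.5 -25.7 120.   -2. ] off [0.954, -0.12, 0.605] ang [-0.0, 0.0, -0.19]
```

>>> arm_command(offset=[[0.3, -0.04, 0.1], [0.6, -0.08, 0.3], [0.954, -0.12, 0.5], [0.954, -0.12, 0.6], [0.954, -0.12, 0.6]], angular=[[0, 0, -0.07], [0, 0, -0.14], [0, 0, -0.19], [0, 0, -0.19], [0, 0, -0.19]], jaw=[-1, -1, -1, -1, -1])

```text
time: 1.98
tcp_pos: [522.1, -25.8, 118.8]
orientation: [0.719, 0.695, -0.002, -0.002]
force: [0.5, -1.2, -0.4]
opening: 85.4
finger_force: 0.0
```

```bash
cat > g.py <<'E'
# hub circles seen from scene camera (x 480..620,y -120..180), z>38
from h import *
def hubs(x0=430,x1=640,y0=-140,y1=190,zr=(38,52),cam='scene',amin=40):
    im,d,W=cloud(cam)
    m=(W[...,2]>zr[0])&(W[...,2]<zr[1])&(W[...,0]>x0)&(W[...,0]<x1)&(W[...,1]>y0)&(W[...,1]<y1)
    n,l,s,c=cv2.connectedComponentsWithStats(m.astype(np.uint8))
    for i in range(1,n):
        if s[i,4]>amin:
            P=W[l==i]; print(cam,s[i].tolist(),'mid',np.round((np.percentile(P,2,axis=0)+np.percentile(P,98,axis=0))/2,1),'ext',np.round(np.percentile(P,98,axis=0)-np.percentile(P,2,axis=0),1))
    return im
E
python3 - <<'E'
from g import *
hubs()
im,_=vision.read_camera('wrist'); save('w1.png',im)
E
python3 p.py 523.5,-25.7,60,-2 523.5,-25.7,24,-2
```

```text
scene [348, 252, 14, 13, 131] mid [523.8 -25.1  44.3] ext [36.9 33.1 10. ]
scene [384, 267, 14, 13, 142] mid [538.8  80.2  44.3] ext [36.2 33.  11. ]
t 2.1 at [523.3 -27.9 121.2] phi -2.2 open 85.2 F [-0.1 -0.8 -0.7] q [ 0.25  0.43 -0.4   1.92  0.22  0.83 -0.31]
[523.5 -25.7  60.   -2. ] off [0.011, 0.001, 0.306] ang [-0.0, 0.001, -0.002] 
[523.5 -25.7  24.   -2. ] off [0.012, 0.001, 0.486] ang [-0.0, 0.001, -0.002]
```

View pics/w1.png

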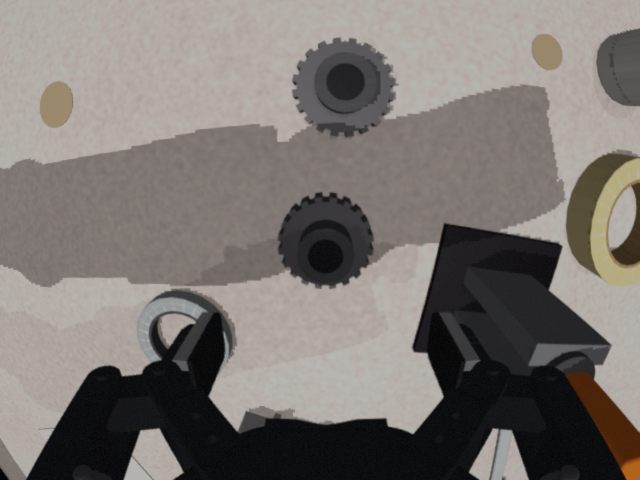

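The wrist view shows gear B's hub at (325,256), midway between the fingers at about (195,340) and (455,340), with gear A behind it at (345,85). I'll descend, grip and lift.

>>> arm_command(offset=[[0.011, 0.001, 0.2], [0.011, 0.001, 0.38], [0.012, 0.001, 0.46], [0.012, 0.001, 0.486], [0.012, 0.001, 0.486], [0.012, 0.001, 0.486], [0.012, 0.001, 0.486], [0.012, 0.001, 0.486], [0.012, 0.001, 0.486], [0.012, 0.001, 0.486], [0.012, 0.001, 0.3], [0.012, 0.001, 0.0], [0.012, 0.001, -0.35], [0.012, 0.001, -0.5], [0.012, 0.001, -0.5]], angular=[[0, 0, 0], [0, 0, 0], [0, 0, 0], [0, 0, 0], [0, 0, 0], [0, 0, 0], [0, 0, 0], [0, 0, 0], [0, 0, 0], [0, 0, 0], [0, 0, 0], [0, 0, 0], [0, 0, 0], [0, 0, 0], [0, 0, 0]], jaw=[-1, -1, -1, -1, 1, 1, 1, 1, 1, 1, 1, 1, 1, 1, 1])

```text
time: 3.95
tcp_pos: [525.2, -22.3, 224.6]
orientation: [0.719, 0.695, 0.002, 0.002]
force: [0.2, 0.9, -3.9]
opening: 33.7
finger_force: 60.9
```

```bash
cat > tray.py <<'E'
import numpy as np
H=np.array([393.5,276.5]); a=np.radians(26.2); X=np.array([np.cos(a),np.sin(a)]); Y=np.array([-X[1],X[0]])
L=H+152*X; HG=H+262*X; C=None
def t(x,y): return L+x*X+y*Y
E
python3 - <<'E'
from p import *; from tray import *
p=t(20,45); q=t(20,-45); print(p,q)
plan([(540,130,220,12),(*q,220,26.2),(*q,163,26.2)])
E
```

```text
[527.96067621 392.81563332] [567.69620296 312.06238004]
t 4.0 at [525.2 -22.3 224.6] phi -2.0 open 33.7 F [ 0.2  0.9 -3.9] q [ 0.29  0.32 -0.44  1.8   0.16  1.05 -0.25]
[540 130 220  12] off [0.763, 0.047, 0.023] ang [0.003, 0.0, -0.117] 
[567.7 312.1 220.   26.2] off [1.678, 0.154, 0.023] ang [0.003, 0.001, -0.235] TOO FAR
[567.7 312.1 163.   26.2] off [1.678, 0.152, 0.308] ang [0.003, 0.001, -0.235] TOO FAR
```

>>> arm_command(offset=[[0.2, 0.01, 0.0], [0.48, 0.04, 0.0], [0.75, 0.06, 0.0], [0.98, 0.08, 0.0], [0.98, 0.08, 0.0]], angular=[[0, 0, -0.03], [0, 0, -0.07], [0, 0, -0.11], [0, 0, -0.14], [0, 0, -0.14]], jaw=[1, 1, 1, 1, 1])

```text
time: 4.58
tcp_pos: [544.8, 177.6, 219.8]
orientation: [0.607, 0.795, 0.0, -0.002]
force: [-0.2, -0.4, -2.0]
opening: 33.9
finger_force: 60.9
```

Run:
```python
from p import *; from tray import *
q=t(20,-45)
plan([(*q,220,26.2),(*q,175,26.2),(*q,161.5,26.2)])
```

```text
t 4.6 at [544.8 177.6 219.8] phi 15.2 open 33.9 F [-0.2 -0.4 -2. ] q [-0.01  0.42 -0.55  1.68  0.24  1.11 -0.36]
[567.7 312.1 220.   26.2] off [0.619, 0.287, 0.0] ang [-0.001, -0.001, -0.091] 
[567.7 312.1 175.   26.2] off [0.618, 0.287, 0.225] ang [-0.001, -0.001, -0.091] 
[567.7 312.1 161.5  26.2] off [0.618, 0.288, 0.293] ang [-0.001, -0.001, -0.091]
```

>>> arm_command(offset=[[0.3, 0.14, 0.0], [0.618, 0.287, 0.0], [0.618, 0.287, 0.0], [0.618, 0.287, 0.15], [0.618, 0.287, 0.23], [0.618, 0.288, 0.27], [0.618, 0.288, 0.29], [0.618, 0.288, 0.29], [0.618, 0.288, 0.29]], angular=[[0, 0, -0.05], [0, 0, -0.09], [0, 0, -0.09], [0, 0, -0.09], [0, 0, -0.09], [0, 0, -0.09], [0, 0, -0.09], [0, 0, -0.09], [0, 0, -0.09]], jaw=[1, 1, 1, 1, 1, 1, 1, 1, 1])

```text
time: 5.7
tcp_pos: [570.9, 307.2, 164.1]
orientation: [0.533, 0.846, 0.001, 0.0]
force: [-0.1, 0.0, -2.1]
opening: 33.9
finger_force: 61.1
```

Run:
```python
from p import *; from tray import *
q=t(20,-45)
plan([(*q,161.5,26.2),(*q,230,26.2)])
```

```text
t 5.7 at [570.9 307.2 164.1] phi 25.6 open 33.9 F [-0.1  0.  -2.1] q [-0.22  0.6  -0.56  1.56  0.35  1.09 -0.42]
[567.7 312.1 161.5  26.2] off [0.029, -0.004, 0.013] ang [0.001, -0.0, -0.005] 
[567.7 312.1 230.   26.2] off [0.029, -0.004, -0.33] ang [0.001, -0.0, -0.005]
```

>>> arm_command(offset=[[0.025, 0.0, 0.0], [0.03, 0.0, 0.012], [0.03, 0.0, 0.018], [0.03, 0.0, 0.018], [0.03, 0.0, 0.018], [0.03, 0.0, 0.018], [0.03, 0.0, 0.018], [0.03, 0.0, -0.05], [0.03, 0.0, -0.2], [0.03, 0.0, -0.35], [0.03, 0.0, -0.35]], angular=[[0, 0, 0], [0, 0, 0], [0, 0, 0], [0, 0, 0], [0, 0, 0], [0, 0, 0], [0, 0, 0], [0, 0, 0], [0, 0, 0], [0, 0, 0], [0, 0, 0]], jaw=[1, 1, 1, -1, -1, -1, -1, -1, -1, -1, -1])

```text
time: 7.08
tcp_pos: [569.0, 313.7, 237.0]
orientation: [0.533, 0.846, 0.003, 0.001]
force: [-0.2, 0.1, -0.1]
opening: 85.6
finger_force: 0.0
```

Run:
```python
from p import *; from g import *
hubs(); hubs(x0=480,x1=620,y0=250,y1=430,zr=(170,195),cam='top'); hubs(x0=480,x1=620,y0=250,y1=430,zr=(170,195))
plan([(545,150,225,15),(538.5,79.7,225,8),(538.5,79.7,120,8)])
```

```text
scene [384, 267, 14, 13, 141] mid [539.7  79.9  43.9] ext [36.9 32.2 10. ]
scene [478, 268, 17, 16, 202] mid [571.8 310.4 177.8] ext [33.3 31.8 14.6]
t 7.2 at [567.8 312.2 233.1] phi 25.6 open 85.5 F [ 0.1 -0.9 -0.6] q [-0.22  0.54 -0.58  1.47  0.31  1.22 -0.39]
[545 150 225  15] off [-0.682, -0.453, 0.041] ang [-0.0, 0.0, 0.088] 
[538.5  79.7 225.    8. ] off [-0.985, -0.634, 0.041] ang [-0.0, 0.0, 0.147] 
[538.5  79.7 120.    8. ] off [-0.985, -0.634, 0.566] ang [-0.0, 0.0, 0.147]
```

>>> arm_command(offset=[[-0.25, -0.16, 0.03], [-0.5, -0.32, 0.04], [-0.75, -0.48, 0.04], [-0.985, -0.634, 0.15], [-0.985, -0.634, 0.35], [-0.985, -0.634, 0.5], [-0.985, -0.634, 0.56], [-0.985, -0.634, 0.56], [-0.985, -0.634, 0.56]], angular=[[0, 0, 0.04], [0, 0, 0.08], [0, 0, 0.12], [0, 0, 0.147], [0, 0, 0.147], [0, 0, 0.147], [0, 0, 0.147], [0, 0, 0.147], [0, 0, 0.147]], jaw=[-1, -1, -1, -1, -1, -1, -1, -1, -1])

```text
time: 8.35
tcp_pos: [539.4, 80.5, 122.3]
orientation: [0.656, 0.755, 0.001, 0.0]
force: [-0.4, 0.2, 0.3]
opening: 85.5
finger_force: 0.0
```

Run:
```python
from p import *; from g import *
hubs(cam='top');
plan([(538.5,79.7,60,8),(538.5,79.7,24,8)])
```

```text
t 8.4 at [539.5  80.4 122.4] phi 8.0 open 85.1 F [ 0.   0.1 -0.6] q [ 0.11  0.47 -0.48  1.87  0.28  0.87 -0.37]
[538.5  79.7  60.    8. ] off [-0.003, -0.006, 0.312] ang [0.001, -0.0, -0.0] 
[538.5  79.7  24.    8. ] off [-0.003, -0.006, 0.492] ang [0.001, -0.0, -0.0]
```

>>> arm_command(offset=[[-0.003, -0.005, 0.2], [-0.003, -0.005, 0.38], [-0.003, -0.005, 0.46], [-0.003, -0.005, 0.49], [-0.003, -0.005, 0.49], [-0.003, -0.005, 0.49], [-0.003, -0.005, 0.49], [-0.003, -0.005, 0.49], [-0.003, -0.005, 0.49], [-0.003, -0.005, 0.49], [-0.003, -0.005, 0.3], [-0.003, -0.005, 0.0], [-0.003, -0.005, -0.3], [-0.003, -0.005, -0.52], [-0.003, -0.005, -0.52]], angular=[[0, 0, 0], [0, 0, 0], [0, 0, 0], [0, 0, 0], [0, 0, 0], [0, 0, 0], [0, 0, 0], [0, 0, 0], [0, 0, 0], [0, 0, 0], [0, 0, 0], [0, 0, 0], [0, 0, 0], [0, 0, 0], [0, 0, 0]], jaw=[-1, -1, -1, -1, 1, 1, 1, 1, 1, 1, 1, 1, 1, 1, 1])

```text
time: 10.28
tcp_pos: [539.6, 79.9, 229.2]
orientation: [0.656, 0.754, 0.003, 0.002]
force: [-0.1, 0.4, -3.8]
opening: 33.9
finger_force: 60.8
```

Run:
```python
from p import *; from tray import *
p=t(20,45)
plan([(538,250,230,22),(*p,230,26.2)])
```

```text
t 10.3 at [539.6  79.9 229.2] phi 7.9 open 33.9 F [-0.1  0.4 -3.8] q [ 0.16  0.36 -0.53  1.74  0.2   1.09 -0.3 ]
[538 250 230  22] off [0.843, 0.11, -0.003] ang [0.003, 0.0, -0.117] 
[528.  392.8 230.   26.2] off [1.557, 0.159, -0.003] ang [0.003, 0.001, -0.152] TOO FAR
```

>>> arm_command(offset=[[0.2, 0.02, 0.0], [0.45, 0.06, 0.0], [0.7, 0.08, 0.0], [0.95, 0.11, 0.0], [0.95, 0.11, 0.0]], angular=[[0, 0, -0.03], [0, 0, -0.07], [0, 0, -0.1], [0, 0, -0.12], [0, 0, -0.12]], jaw=[1, 1, 1, 1, 1])

```text
time: 10.9
tcp_pos: [530.8, 275.4, 223.8]
orientation: [0.553, 0.833, 0.0, -0.002]
force: [-0.2, -0.5, -2.4]
opening: 33.9
finger_force: 60.9
```

Run:
```python
from p import *; from tray import *
p=t(20,45)
plan([(*p,230,26.2),(*p,175,26.2),(*p,160.5,26.2)])
```

```text
t 10.9 at [530.8 275.4 223.8] phi 22.8 open 33.9 F [-0.2 -0.5 -2.4] q [-0.15  0.47 -0.61  1.61  0.28  1.15 -0.42]
[528.  392.8 230.   26.2] off [0.547, 0.215, -0.03] ang [-0.001, -0.001, -0.028] 
[528.  392.8 175.   26.2] off [0.546, 0.215, 0.245] ang [-0.001, -0.001, -0.028] 
[528.  392.8 160.5  26.2] off [0.546, 0.215, 0.318] ang [-0.001, -0.001, -0.028]
```

>>> arm_command(offset=[[0.25, 0.1, -0.03], [0.546, 0.215, -0.03], [0.546, 0.215, -0.03], [0.546, 0.215, -0.03], [0.546, 0.215, 0.12], [0.546, 0.215, 0.23], [0.546, 0.215, 0.28], [0.546, 0.215, 0.305], [0.546, 0.215, 0.305], [0.546, 0.215, 0.305]], angular=[[0, 0, -0.02], [0, 0, -0.03], [0, 0, -0.03], [0, 0, -0.03], [0, 0, -0.03], [0, 0, -0.03], [0, 0, -0.03], [0, 0, -0.03], [0, 0, -0.03], [0, 0, -0.03]], jaw=[1, 1, 1, 1, 1, 1, 1, 1, 1, 1])

```text
time: 12.15
tcp_pos: [531.9, 388.1, 165.1]
orientation: [0.53, 0.848, 0.001, 0.0]
force: [-0.4, 0.2, -1.6]
opening: 34.1
finger_force: 61.1
```

Run:
```python
from p import *; from tray import *
p=t(20,45)
plan([(*p,160.5,26.2)])
```

```text
t 12.2 at [531.9 388.1 165.1] phi 26.0 open 34.1 F [-0.4  0.2 -1.6] q [-0.34  0.62 -0.59  1.53  0.37  1.11 -0.56]
[528.  392.8 160.5  26.2] off [0.03, -0.007, 0.023] ang [0.001, -0.0, -0.002]
```

>>> arm_command(offset=[[0.02, 0.0, 0.01], [0.03, 0.0, 0.02], [0.03, 0.0, 0.025], [0.03, 0.0, 0.025], [0.03, 0.0, 0.025], [0.03, 0.0, 0.025], [0.03, 0.0, 0.025], [0.03, 0.0, -0.05], [0.03, 0.0, -0.2], [0.03, 0.0, -0.35], [0.03, 0.0, -0.35], [0.03, 0.0, -0.35]], angular=[[0, 0, 0], [0, 0, 0], [0, 0, 0], [0, 0, 0], [0, 0, 0], [0, 0, 0], [0, 0, 0], [0, 0, 0], [0, 0, 0], [0, 0, 0], [0, 0, 0], [0, 0, 0]], jaw=[1, 1, 1, -1, -1, -1, -1, -1, -1, -1, -1, -1])

```text
time: 13.65
tcp_pos: [528.9, 393.1, 234.5]
orientation: [0.53, 0.848, 0.0, 0.0]
force: [0.1, -0.6, -0.1]
opening: 85.6
finger_force: 0.0
```

Run:
```python
from p import *; from g import *; from tray import *
im=hubs(); save('scene2.png',im); hubs(x0=450,x1=640,y0=250,y1=430,zr=(170,195)); 
plan([(*H,230,26.2),(*H,170,26.2)])
```

```text
scene [518, 265, 18, 16, 206] mid [529.7 393.8 177.9] ext [36.6 33.2 14.5]
scene [478, 268, 17, 15, 196] mid [570.4 310.2 177.7] ext [34.6 32.2 13.9]
t 13.8 at [528.6 392.7 233.5] phi 26.0 open 85.1 F [0.1 0.2 0.2] q [-0.34  0.56 -0.61  1.44  0.33  1.24 -0.53]
[393.5 276.5 230.   26.2] off [-0.227, -0.862, 0.019] ang [-0.001, 0.0, -0.002] 
[393.5 276.5 170.   26.2] off [-0.227, -0.862, 0.319] ang [-0.001, 0.0, -0.002]
```

View pics/scene2.png

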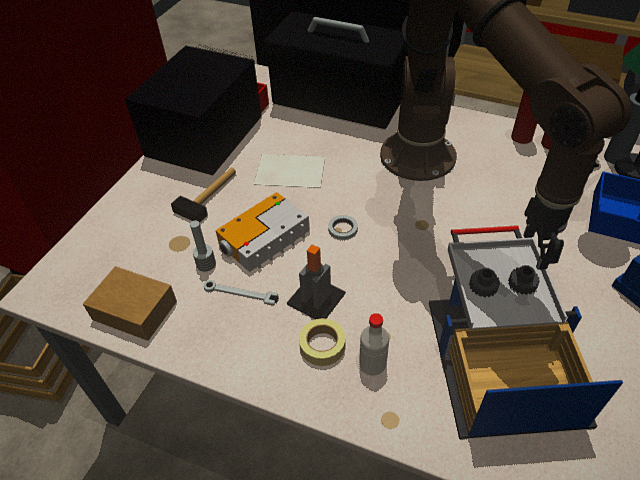

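Both gears sit on the tray, at (485,281) and (524,277), and no other gear is on the bench. Next is the handle, with the jaws half shut so they clear the tray wall.

>>> arm_command(offset=[[-0.05, -0.2, 0.0], [-0.11, -0.43, 0.0], [-0.17, -0.65, 0.02], [-0.227, -0.862, 0.1], [-0.227, -0.862, 0.2], [-0.227, -0.862, 0.2], [-0.227, -0.862, 0.2], [-0.227, -0.862, 0.2]], angular=[[0, 0, 0], [0, 0, 0], [0, 0, 0], [0, 0, 0], [0, 0, 0], [0, 0, 0], [0, 0, 0], [0, 0, 0]], jaw=[0.1, 0.1, 0.1, 0.1, 0.1, 0.1, 0.1, 0.1])

```text
time: 14.75
tcp_pos: [394.2, 277.6, 194.8]
orientation: [0.53, 0.848, 0.0, -0.0]
force: [-0.7, -0.1, 0.7]
opening: 38.4
finger_force: 0.0
```

Run:
```python
from p import *; from tray import *
plan([(*H,140,26.2),(*H,117,26.2)])
im,_=vision.read_camera('wrist'); save('w2.png',im)
```

```text
t 14.8 at [394.2 277.6 194.8] phi 26.0 open 38.4 F [-0.7 -0.1  0.7] q [-0.18  0.32 -0.68  1.92  0.24  0.98 -0.51]
[393.5 276.5 140.   26.2] off [-0.004, -0.006, 0.274] ang [0.0, -0.0, -0.002] 
[393.5 276.5 117.   26.2] off [-0.004, -0.006, 0.389] ang [0.0, -0.0, -0.002]
```

View pics/w2.png

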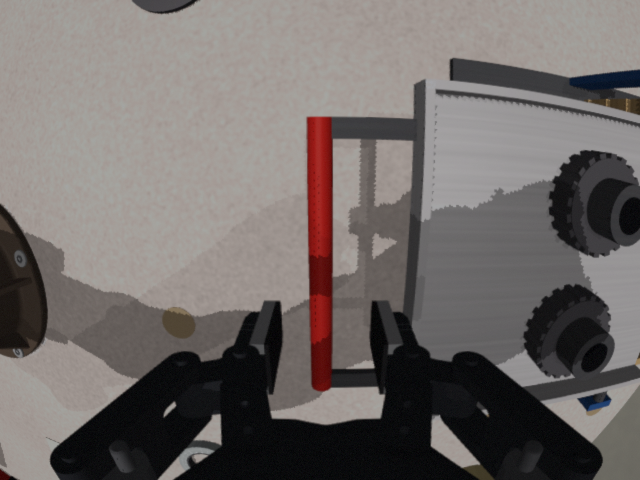

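The bar (column 320, rows 117-388) lies centred between the pads (275 and 375). I'll descend and pinch it.

>>> arm_command(offset=[[-0.004, -0.006, 0.15], [-0.004, -0.006, 0.29], [-0.004, -0.006, 0.36], [-0.004, -0.006, 0.389], [-0.004, -0.006, 0.389], [-0.004, -0.006, 0.389], [-0.004, -0.006, 0.389], [-0.004, -0.006, 0.389], [-0.004, -0.006, 0.389]], angular=[[0, 0, 0], [0, 0, 0], [0, 0, 0], [0, 0, 0], [0, 0, 0], [0, 0, 0], [0, 0, 0], [0, 0, 0], [0, 0, 0]], jaw=[0.1, 0.1, 0.1, 0.1, 0.1, 1, 1, 1, 1])

```text
time: 15.92
tcp_pos: [391.9, 275.3, 117.3]
orientation: [0.53, 0.848, -0.001, -0.0]
force: [-6.9, -3.5, 10.9]
opening: 12.3
finger_force: 58.4
```

```bash
cat > arc.py <<'E'
import sys
from p import *; from tray import *
# th0 = present angle, targets; shift by arc increments from the present pose (bar 6 mm above hinge)
th0=float(sys.argv[1]); s=robot.observe(); p=s['tcp_pos']
f=lambda t: np.array([-262*np.cos(t)-6*np.sin(t), 262*np.sin(t)+6*np.cos(t)])
W=[]
for t in map(float,sys.argv[2:]):
    d=f(t)-f(th0); W.append((*(p[:2]+d[0]*X),p[2]+d[1],26.2))
plan(W)
E
python3 arc.py 0 0.1 0.2 0.3 0.4 0.5 0.6 0.7
```

```text
t 15.9 at [391.9 275.3 117.3] phi 26.0 open 12.3 F [-6.9 -3.5 10.9] q [-0.23  0.42 -0.64  2.02  0.34  0.81 -0.61]
[392.6 275.6 143.4  26.2] off [-0.0, 0.003, -0.131] ang [-0.001, 0.0, -0.002] 
[395.5 277.1 169.2  26.2] off [-0.0, 0.02, -0.26] ang [-0.001, 0.0, -0.002] 
[400.8 279.7 194.4  26.2] off [-0.0, 0.049, -0.386] ang [-0.001, 0.0, -0.002] 
[408.4 283.4 218.8  26.2] off [-0.0, 0.091, -0.508] ang [-0.001, 0.0, -0.002] 
[418.1 288.2 242.1  26.2] off [0.0, 0.145, -0.625] ang [-0.001, 0.0, -0.002] 
[429.9 294.  264.2  26.2] off [0.0, 0.211, -0.735] ang [-0.001, 0.0, -0.002] 
[443.7 300.8 284.6  26.2] off [0.0, 0.288, -0.837] ang [-0.001, 0.0, -0.002]
```

>>> arm_command(offset=[[0, 0.0, -0.065], [0, 0.003, -0.131], [0, 0.01, -0.195], [0, 0.02, -0.26], [0, 0.034, -0.323], [0, 0.049, -0.386], [0, 0.07, -0.447], [0, 0.091, -0.508], [0, 0.117, -0.567], [0, 0.145, -0.625], [0, 0.145, -0.625]], angular=[[0, 0, 0], [0, 0, 0], [0, 0, 0], [0, 0, 0], [0, 0, 0], [0, 0, 0], [0, 0, 0], [0, 0, 0], [0, 0, 0], [0, 0, 0], [0, 0, 0]], jaw=[1, 1, 1, 1, 1, 1, 1, 1, 1, 1, 1])

```text
time: 17.3
tcp_pos: [422.0, 290.0, 243.1]
orientation: [0.531, 0.848, 0.003, 0.001]
force: [9.6, 9.9, -12.8]
opening: 11.7
finger_force: 58.6
```

```bash
cat >> arc.py <<'E'
zb=p[2]-117.3+6; print('theta from z',np.arcsin(zb/np.hypot(262,6))-np.arctan2(6,262))
E
python3 arc.py 0.5 0.6 0.7 0.8 0.9 0.95
```

```text
t 17.3 at [422.  290.  243.1] phi 25.9 open 11.7 F [  9.6   9.9 -12.8] q [-0.17  0.32 -0.68  1.79  0.22  1.11 -0.47]
[433.8 295.8 265.1  26.2] off [0.001, 0.067, -0.11] ang [0.003, -0.001, -0.002] 
[447.6 302.6 285.6  26.2] off [0.001, 0.144, -0.212] ang [0.003, -0.001, -0.002] 
[463.2 310.3 304.4  26.2] off [0.002, 0.232, -0.305] ang [0.003, -0.001, -0.002] 
[480.5 318.8 321.2  26.2] off [0.002, 0.329, -0.388] ang [0.003, -0.001, -0.002] 
[489.7 323.4 328.9  26.2] off [0.003, 0.38, -0.426] ang [0.003, -0.001, -0.002] 
theta from z 0.504229286332644
```

Tracking well; continuing to about 0.9 rad.

>>> arm_command(offset=[[0, 0.033, -0.055], [0, 0.067, -0.11], [0, 0.105, -0.162], [0, 0.144, -0.212], [0, 0.187, -0.259], [0, 0.232, -0.305], [0, 0.28, -0.347], [0, 0.329, -0.388], [0, 0.329, -0.388], [0, 0.329, -0.388], [0, 0.329, -0.388], [0, 0.329, -0.388]], angular=[[0, 0, 0], [0, 0, 0], [0, 0, 0], [0, 0, 0], [0, 0, 0], [0, 0, 0], [0, 0, 0], [0, 0, 0], [0, 0, 0], [0, 0, 0], [0, 0, 0], [0, 0, 0]], jaw=[1, 1, 1, 1, 1, 1, 1, 1, 1, 1, 1, 1])

```text
time: 18.8
tcp_pos: [477.5, 317.2, 319.4]
orientation: [0.53, 0.848, -0.0, -0.0]
force: [-4.4, 1.0, 1.6]
opening: 11.7
finger_force: 59.4
```

```bash
python3 - <<'E'
from h import *
a,_=vision.read_camera('scene'); save('s3.png',a[150:460,340:640])
E
python3 arc.py 0.9 0.8 0.7 0.6 0.5 0.4 0.3 0.2 0.1 0
```

```text
t 18.9 at [477.5 317.2 319.4] phi 26.0 open 11.9 F [-4.9 -0.2  1.3] q [-0.2   0.37 -0.67  1.52  0.23  1.33 -0.44]
[460.2 308.7 302.6  26.2] off [-0.0, -0.096, 0.084] ang [-0.0, 0.0, -0.002] 
[444.5 301.  283.8  26.2] off [-0.001, -0.183, 0.178] ang [-0.0, 0.0, -0.002] 
[430.7 294.2 263.3  26.2] off [-0.001, -0.26, 0.28] ang [-0.0, 0.0, -0.002] 
[418.9 288.4 241.3  26.2] off [-0.001, -0.326, 0.391] ang [-0.0, 0.0, -0.002] 
[409.2 283.6 218.   26.2] off [-0.001, -0.38, 0.507] ang [-0.0, 0.0, -0.002] 
[401.6 279.9 193.6  26.2] off [-0.001, -0.422, 0.629] ang [-0.0, 0.0, -0.002] 
[396.3 277.3 168.4  26.2] off [-0.002, -0.452, 0.755] ang [-0.0, 0.0, -0.002] 
[393.4 275.8 142.6  26.2] off [-0.002, -0.468, 0.884] ang [-0.0, 0.0, -0.002] 
[392.7 275.5 116.4  26.2] off [-0.002, -0.472, 1.015] ang [-0.0, 0.0, -0.002] TOO FAR
theta from z 0.8945403549371502
```

View pics/s3.png

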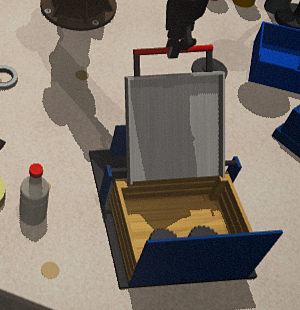

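The tray is up and empty, and both gears are in the crate at crop pixels (165,232) and (203,232). I'll lower it along the arc.

>>> arm_command(offset=[[0, -0.048, 0.042], [0, -0.096, 0.084], [0, -0.14, 0.13], [0, -0.183, 0.178], [0, -0.222, 0.23], [0, -0.26, 0.28], [0, -0.294, 0.335], [0, -0.326, 0.391], [0, -0.354, 0.448], [0, -0.38, 0.507], [0, -0.402, 0.567], [0, -0.422, 0.629], [0, -0.438, 0.691], [0, -0.452, 0.755], [0, -0.461, 0.82], [0, -0.468, 0.884], [0, -0.471, 0.95], [0, -0.471, 0.99], [0, -0.471, 0.99]], angular=[[0, 0, 0], [0, 0, 0], [0, 0, 0], [0, 0, 0], [0, 0, 0], [0, 0, 0], [0, 0, 0], [0, 0, 0], [0, 0, 0], [0, 0, 0], [0, 0, 0], [0, 0, 0], [0, 0, 0], [0, 0, 0], [0, 0, 0], [0, 0, 0], [0, 0, 0], [0, 0, 0], [0, 0, 0]], jaw=[1, 1, 1, 1, 1, 1, 1, 1, 1, 1, 1, 1, 1, 1, 1, 1, 1, 1, 1])

```text
time: 21.22
tcp_pos: [392.2, 274.8, 121.0]
orientation: [0.53, 0.848, -0.002, 0.0]
force: [-9.8, -5.4, 16.3]
opening: 11.8
finger_force: 64.9
```

```bash
python3 arc.py 0 0;  python3 p.py 392,276,117,26
```

```text
t 21.2 at [392.2 274.8 121. ] phi 26.0 open 11.8 F [-9.8 -5.4 16.3] q [-0.23  0.41 -0.64  2.01  0.33  0.82 -0.6 ]
[392.2 274.8 121.   26.2] off [0.0, 0.0, 0.0] ang [-0.002, 0.001, -0.002] 
theta from z 0.014063697818159943
t 21.2 at [392.2 274.8 121. ] phi 26.0 open 11.8 F [-9.8 -5.4 16.3] q [-0.23  0.41 -0.64  2.01  0.33  0.82 -0.6 ]
[392. 276. 117.  26.] off [0.006, 0.002, 0.02] ang [-0.002, 0.001, -0.0]
```

>>> arm_command(offset=[[0, 0, 0.005], [0, 0, 0.005], [0, 0, 0.005], [0, 0, 0.005], [0, 0, -0.1], [0, 0, -0.3], [0, 0, -0.6], [0, 0, -0.7], [0, 0, -0.7]], angular=[[0, 0, 0], [0, 0, 0], [0, 0, 0], [0, 0, 0], [0, 0, 0], [0, 0, 0], [0, 0, 0], [0, 0, 0], [0, 0, 0]], jaw=[0.1, 0.1, 0.1, 0.1, 0.1, 0.1, 0.1, 0.1, 0.1])

```text
time: 22.35
tcp_pos: [394.4, 276.6, 262.7]
orientation: [0.53, 0.848, 0.002, 0.001]
force: [1.2, -0.2, -1.1]
opening: 38.6
finger_force: 0.0
```

Run:
```python
from p import *; from tray import *
for n in ['scene','top']:
    im,d,W=cloud(n); c=HG+0*X
    l=(W[...,:2]-L); lx=l@X; ly=l@Y
    m=(abs(lx)<80)&(abs(ly)<80)&(W[...,2]>60)&(W[...,2]<200); P=np.c_[lx[m],ly[m],W[...,2][m]]
    A=np.c_[P[:,:2],np.ones(len(P))]; k=np.linalg.lstsq(A,P[:,2],rcond=None)[0]; print(n,'tray plane',k,len(P))
    m=(lx>140)&(lx<330)&(abs(ly)<122)&(W[...,2]>33)&(W[...,2]<75)&(im.max(-1)<70); P=np.c_[lx[m],ly[m],W[...,2][m]]
    if m.sum(): print('gear px',m.sum(),np.percentile(P,[5,50,95],axis=0).round(1).tolist())
    save('c_'+n+'.png',cv2.resize(im[330:440,440:620] if n=='scene' else im[130:320,80:260],None,fx=3,fy=3))
plan([(480,100,260,10)])
```

```text
scene tray plane [-2.44000070e-04  3.92207086e-04  1.35733549e+02] 3614
gear px 1368 [[195.3, -103.7, 35.8], [322.4, 19.1, 59.8], [324.2, 121.3, 72.5]]
top tray plane [ 4.06714176e-03 -2.96750094e-03  1.35974301e+02] 2506
gear px 238 [[194.0, -73.2, 40.3], [233.0, 37.5, 59.9], [292.7, 121.7, 70.4]]
t 22.4 at [393.4 275.6 260.4] phi 25.9 open 38.2 F [-0.8 -0.2 -0. ] q [-0.14  0.25 -0.71  1.83  0.18  1.13 -0.45]
[480 100 260  10] off [-0.979, 0.005, 0.003] ang [-0.0, 0.0, 0.133]
```

View pics/c_top.png

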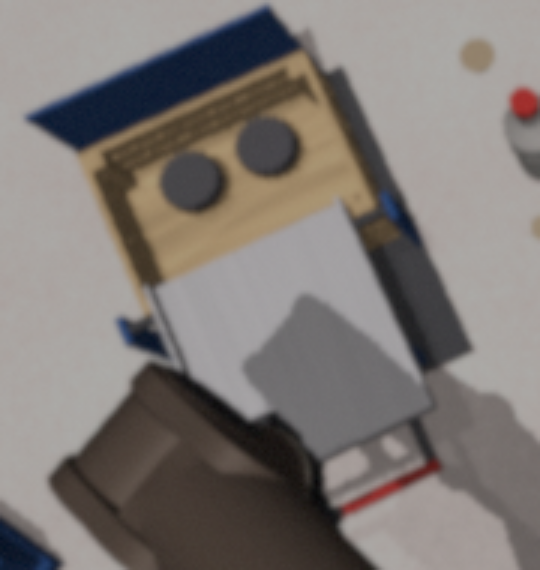

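Both gears are flipped in the crate at crop pixels (192,182) and (268,146), and the tray plane reads level at z=136. Now for the probe.

>>> arm_command(offset=[[-0.25, 0.0, 0], [-0.5, 0, 0], [-0.75, 0, 0], [-0.98, 0, -0.05], [-0.98, 0, -0.05]], angular=[[0, 0, 0.03], [0, 0, 0.07], [0, 0, 0.1], [0, 0, 0.13], [0, 0, 0.13]], jaw=[0, 0, 0, 0, 0])

```text
time: 23.08
tcp_pos: [480.5, 95.7, 269.8]
orientation: [0.643, 0.766, -0.001, -0.0]
force: [-1.1, 0.8, 0.2]
opening: 42.8
finger_force: 0.0
```

```bash
python3 p.py 610,-50,275,-5 657.5,-81.7,275,-9
```

```text
t 23.1 at [480.5  95.7 269.8] phi 9.9 open 42.8 F [-1.1  0.8  0.2] q [ 0.15  0.24 -0.55  1.8   0.14  1.15 -0.27]
[610. -50. 275.  -5.] off [-0.829, 0.512, -0.026] ang [-0.001, 0.001, 0.125] 
[657.5 -81.7 275.   -9. ] off [-1.026, 0.719, -0.026] ang [-0.001, 0.001, 0.158] TOO FAR
```

>>> arm_command(offset=[[-0.22, 0.15, -0.03], [-0.45, 0.32, -0.03], [-0.7, 0.5, -0.03], [-0.95, 0.7, -0.03], [-0.95, 0.7, -0.03], [-0.95, 0.7, -0.03]], angular=[[0, 0, 0.04], [0, 0, 0.08], [0, 0, 0.12], [0, 0, 0.155], [0, 0, 0.155], [0, 0, 0.155]], jaw=[-0.2, -0.2, -0.2, -0.2, -0.2, -0.2])

```text
time: 23.82
tcp_pos: [650.7, -60.4, 275.4]
orientation: [0.755, 0.655, -0.001, -0.001]
force: [-0.1, 0.8, 1.2]
opening: 51.1
finger_force: 0.0
```

```bash
cat > wr.py <<'E'
from h import *
def wpts(uv,z):
    """wrist pixels -> world points on plane z (array of pixels)"""
    c=vision.calibration('wrist'); s=WS; f=240/np.tan(np.radians(c['fovy'])/2)
    d=np.asarray(uv,float)-[c['cx'],c['cy']]; r=np.hypot(*d.T)+1e-9; th=r/f
    ray=np.c_[d/r[:,None]*np.sin(th)[:,None],np.cos(th)]
    H=np.array(c['hand_eye']); Rt=R.from_quat(s['orientation']).as_matrix()
    o=Rt@H[:3,3]+s['tcp_pos']; w=ray@(Rt@H[:3,:3]).T
    return o+w*((z-o[2])/w[:,2])[:,None]
def shot():
    global WS
    WS=robot.observe(); return vision.read_camera('wrist')
E
python3 - <<'E'
from wr import *; import wr; from p import plan
plan([(657.5,-81.7,275,-9)])
im,d=shot(); save('w3.png',im); 
hz=cv2.cvtColor(im,cv2.COLOR_RGB2HSV); m=((hz[...,0]<14)&(hz[...,1]>150)&(hz[...,2]>60)).astype(np.uint8)
n,l,st,_=cv2.connectedComponentsWithStats(m)
for i in range(1,n):
    if st[i,4]>150:
        v,u=np.nonzero(l==i); P=wpts(np.c_[u,v],197)
        print(st[i].tolist(), np.median(d[v,u]), cv2.minAreaRect(P[:,:2].astype(np.float32)))
E
```

```text
t 23.8 at [650.7 -60.4 275.4] phi -8.1 open 51.1 F [-0.1  0.8  1.2] q [ 0.26  0.49 -0.38  1.4   0.18  1.29 -0.28]
[657.5 -81.7 275.   -9. ] off [-0.101, 0.049, 0.002] ang [-0.001, -0.0, 0.007] 
[321, 239, 36, 62, 1113] 257.43936 ((656.650390625, -68.6353759765625), (41.891414642333984, 22.490449905395508), 81.64173889160156)
```

View pics/w3.png

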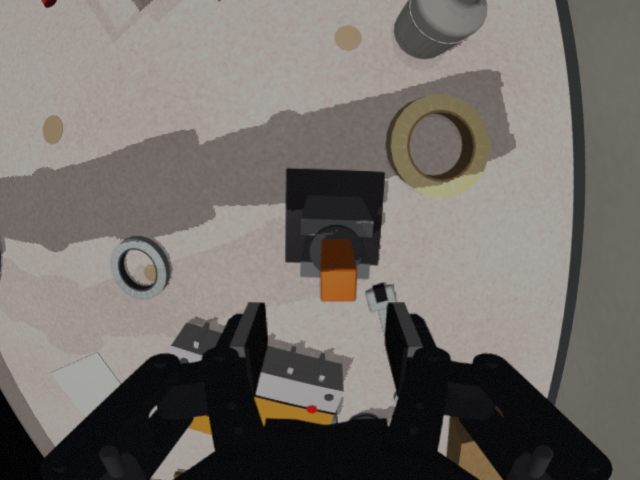

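The wrist view shows the orange handle at (338,270), square with the jaws, with its flats at -8.4°. I'll centre over it, descend and grip.

>>> arm_command(offset=[[-0.05, 0.03, 0], [-0.101, 0.045, 0], [-0.101, 0.045, 0], [-0.101, 0.045, 0], [-0.101, 0.045, 0]], angular=[[0, 0, 0.002], [0, 0, 0.002], [0, 0, 0.002], [0, 0, 0.002], [0, 0, 0.002]], jaw=[-0.2, -0.2, -0.2, -0.2, -0.2])

```text
time: 24.5
tcp_pos: [657.2, -82.8, 277.2]
orientation: [0.757, 0.653, 0.0, -0.0]
force: [-0.1, 0.5, 0.5]
opening: 51.1
finger_force: 0.0
```

```bash
python3 p.py 656.7,-81.6,200,-8.4 656.7,-81.6,148,-8.4
```

```text
t 24.5 at [657.2 -82.8 277.2] phi -8.5 open 51.1 F [-0.1  0.5  0.5] q [ 0.28  0.5  -0.38  1.38  0.18  1.3  -0.25]
[656.7 -81.6 200.   -8.4] off [0.006, -0.003, 0.386] ang [0.0, -0.0, -0.0] 
[656.7 -81.6 148.   -8.4] off [0.006, -0.003, 0.646] ang [0.0, -0.0, -0.0]
```

>>> arm_command(offset=[[0.005, -0.003, 0.15], [0.005, -0.003, 0.32], [0.005, -0.003, 0.48], [0.005, -0.003, 0.6], [0.005, -0.003, 0.646], [0.005, -0.003, 0.646], [0.005, -0.003, 0.646], [0.005, -0.003, 0.646], [0.005, -0.003, 0.646], [0.005, -0.003, 0.646], [0.005, -0.003, 0.646]], angular=[[0, 0, 0], [0, 0, 0], [0, 0, 0], [0, 0, 0], [0, 0, 0], [0, 0, 0], [0, 0, 0], [0, 0, 0], [0, 0, 0], [0, 0, 0], [0, 0, 0]], jaw=[-0.2, -0.2, -0.2, -0.2, -0.2, -0.2, 1, 1, 1, 1, 1])

```text
time: 25.88
tcp_pos: [657.5, -82.2, 149.1]
orientation: [0.757, 0.653, 0.001, 0.001]
force: [-0.9, 0.6, 6.3]
opening: 23.6
finger_force: 60.0
```

Run:
```python
from p import *
from g import hubs
import h
im,d,W=cloud('scene'); hz=cv2.cvtColor(im,cv2.COLOR_RGB2HSV)
m=(hz[...,0]<14)&(hz[...,1]>150)&(abs(W[...,0]-657)<35)&(abs(W[...,1]+82)<35)&(W[...,2]>120); print('orange',m.sum(),np.nanpercentile(W[m],[2,50,98],axis=0).round(1).tolist() if m.any() else '')
m=(abs(W[...,0]-657)<40)&(abs(W[...,1]+82)<45)&(abs(W[...,2]-122)<12)&~m; print('z wall/collar',np.histogram(W[...,2][m],bins=np.arange(110,135,2)))
plan([(657,-82,200,-8.4),(657,-82,300,-8.4)])
```

```text
orange 159 [[642.0, -113.4, 128.4], [664.1, -71.5, 168.4], [684.6, -68.4, 559.2]]
z wall/collar (array([ 9, 19, 15, 29, 41, 58, 35, 37, 27, 14,  0,  1]), array([110, 112, 114, 116, 118, 120, 122, 124, 126, 128, 130, 132, 134]))
t 25.9 at [657.5 -82.1 149.1] phi -8.5 open 23.5 F [-1.5  1.   6. ] q [ 0.27  0.59 -0.36  1.55  0.23  1.04 -0.3 ]
[657.  -82.  200.   -8.4] off [0.0, -0.002, -0.254] ang [0.001, -0.0, -0.001] 
[657.  -82.  300.   -8.4] off [0.0, -0.001, -0.754] ang [0.001, -0.0, -0.001]
```

Gripped (opening 23.6 mm, TCP z 149.1 with the collar on its seat). Lifting straight up.

>>> arm_command(offset=[[0, 0, -0.05], [0, 0, -0.15], [0, 0, -0.3], [0, 0, -0.45], [0, 0, -0.6], [0, 0, -0.72], [0, 0, -0.75], [0, 0, -0.75], [0, 0, -0.75]], angular=[[0, 0, 0], [0, 0, 0], [0, 0, 0], [0, 0, 0], [0, 0, 0], [0, 0, 0], [0, 0, 0], [0, 0, 0], [0, 0, 0]], jaw=[1, 1, 1, 1, 1, 1, 1, 1, 1])

```text
time: 27.05
tcp_pos: [656.2, -82.3, 296.5]
orientation: [0.757, 0.653, -0.001, -0.001]
force: [-0.3, 0.6, -2.4]
opening: 23.4
finger_force: 59.3
```

Run:
```python
from p import *
# check probe shaft/handle tilt while lifted (scene cam)
im,d,W=cloud('scene'); 
m=(abs(W[...,0]-657)<40)&(abs(W[...,1]+82)<40)&(W[...,2]>150)&(W[...,2]<300); Q=W[m]
for a in range(155,295,15):
    k=Q[abs(Q[:,2]-a)<6]; print(a,len(k),k.mean(0).round(1) if len(k) else '', np.ptp(k,axis=0).round(0)[:2] if len(k) else '')
plan([(500,-180,290,-20),(428,-299,290,-30)])
```

```text
155 0  
170 3 [657.3 -81.4 172.2] [3. 4.]
185 9 [656.5 -81.8 184.4] [7. 8.]
200 16 [659.4 -80.6 200.5] [8. 9.]
215 13 [659.1 -80.  215.1] [8. 7.]
230 13 [659.5 -80.1 228.7] [4. 7.]
245 15 [659.9 -80.1 242.7] [7. 9.]
260 4 [666.2 -73.  265.3] [16. 34.]
275 147 [665.3 -77.1 274. ] [41. 43.]
290 41 [662.9 -75.2 288.8] [28. 27.]
t 27.1 at [656.3 -82.3 296.6] phi -8.5 open 23.4 F [ 0.1 -0.5 -1.3] q [ 0.28  0.49 -0.38  1.35  0.18  1.34 -0.25]
[ 500 -180  290  -20] off [-0.598, -0.701, 0.035] ang [-0.001, 0.0, 0.096] 
[ 428 -299  290  -30] off [-1.24, -0.969, 0.035] ang [-0.001, 0.0, 0.179] TOO FAR
```

>>> arm_command(offset=[[-0.15, -0.17, 0.0], [-0.35, -0.4, 0.02], [-0.55, -0.65, 0.03], [-0.75, -0.88, 0.035], [-0.75, -0.88, 0.035], [-0.75, -0.88, 0.035]], angular=[[0, 0, 0.03], [0, 0, 0.06], [0, 0, 0.09], [0, 0, 0.12], [0, 0, 0.12], [0, 0, 0.12]], jaw=[1, 1, 1, 1, 1, 1])

```text
time: 27.85
tcp_pos: [460.6, -204.5, 290.8]
orientation: [0.833, 0.553, 0.0, -0.0]
force: [0.6, 0.5, -1.2]
opening: 23.2
finger_force: 59.7
```

```bash
python3 p.py 515,-305,280,-24
```

```text
t 27.9 at [ 460.6 -204.5  290.8] phi -22.9 open 23.2 F [ 0.6  0.5 -1.2] q [ 0.57  0.21 -0.32  1.75  0.07  1.19 -0.16]
[ 515. -305.  280.  -24.] off [-0.357, 0.446, 0.054] ang [-0.0, -0.0, 0.009]
```

>>> arm_command(offset=[[-0.15, 0.2, 0.02], [-0.357, 0.446, 0.05], [-0.357, 0.446, 0.05], [-0.357, 0.446, 0.05], [-0.357, 0.446, 0.05]], angular=[[0, 0, 0], [0, 0, 0.009], [0, 0, 0.009], [0, 0, 0.009], [0, 0, 0.009]], jaw=[1, 1, 1, 1, 1])

```text
time: 28.48
tcp_pos: [515.6, -303.3, 281.0]
orientation: [0.838, 0.546, 0.0, -0.0]
force: [-0.3, 0.1, -1.1]
opening: 23.2
finger_force: 59.7
```

```bash
cat > dots.py <<'E'
from wr import *
def dots(im):
    hz=cv2.cvtColor(im,cv2.COLOR_RGB2HSV).astype(int); out={}
    for k,m in dict(green=(abs(hz[...,0]-60)<15)&(hz[...,1]>110)&(hz[...,2]>60),red=((hz[...,0]<6)|(hz[...,0]>174))&(hz[...,1]>150)&(hz[...,2]>70)).items():
        out[k]=m
    return out
E
python3 - <<'E'
from dots import *; import wr
im,d=shot(); save('w4.png',im)
for k,m in dots(im).items():
    n,l,s,c=cv2.connectedComponentsWithStats(m.astype(np.uint8))
    for i in range(1,n):
        if s[i,4]>15: print('wrist',k,s[i].tolist(),wpts(c[i:i+1],60).round(1))
for n in ['top','scene']:
    z=np.load(n+'0.npz'); im=z['im']; cal=vision.calibration(n); f=240/np.tan(np.radians(cal['fovy'])/2); T=np.array(cal['pose'])
    for k,m in dots(im).items():
        m=m&(abs(z['W'][...,0]-515)<150)&(abs(z['W'][...,1]+305)<60)&(abs(z['W'][...,2]-60)<10)
        v,u=np.nonzero(m); ray=T[:3,:3]@np.array([(u.mean()-cal['cx'])/f,(v.mean()-cal['cy'])/f,1]); print(n,k,len(u),(T[:3,3]+ray*(60-T[2,3])/ray[2]).round(1))
E
```

```text
wrist green [238, 235, 15, 12, 121] [[ 425.1 -297.8   60. ]]
wrist red [396, 178, 14, 13, 124] [[ 595.3 -308.3   60. ]]
top green 6 [ 427.3 -301.3   60. ]
top red 4 [ 598.4 -311.8   60. ]
scene green 12 [ 426.9 -298.8   60. ]
scene red 14 [ 597.5 -309.5   60. ]
```

View pics/w4.png

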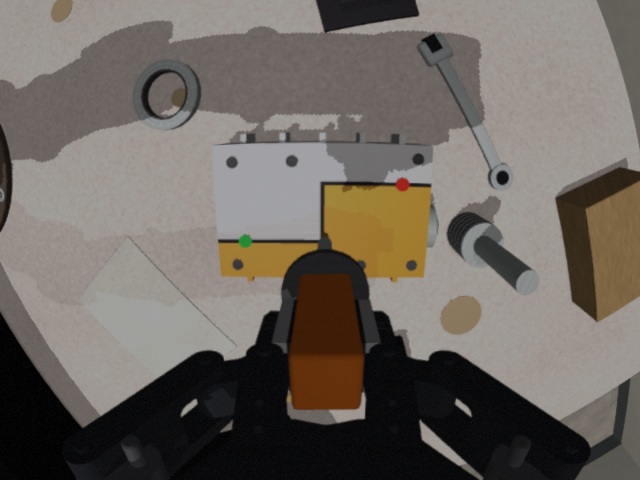

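The wrist view shows the green dot at (245,241), the red dot at (402,184) and the seam between them. Three cameras agree on green ≈(426.5,-299.2) and red ≈(597,-309.5), 170.8 mm apart (expected 170.9), so the case yaw is -24°.

```bash
python3 p.py 426.5,-299.2,230,-24 426.5,-299.2,203,-24
```

```text
t 28.5 at [ 515.4 -303.5  281.2] phi -23.8 open 22.6 F [-0.  -0.6 -0.8] q [ 0.63  0.37 -0.26  1.55  0.1   1.23 -0.06]
[ 426.5 -299.2  230.   -24. ] off [-0.16, -0.416, 0.256] ang [0.0, -0.0, 0.001] 
[ 426.5 -299.2  203.   -24. ] off [-0.16, -0.416, 0.391] ang [0.0, -0.0, 0.001]
```

>>> arm_command(offset=[[-0.05, -0.14, 0.0], [-0.11, -0.28, 0.0], [-0.16, -0.416, 0.05], [-0.16, -0.416, 0.2], [-0.16, -0.416, 0.33], [-0.16, -0.416, 0.385], [-0.16, -0.416, 0.385], [-0.16, -0.416, 0.385], [-0.16, -0.416, 0.385]], angular=[[0, 0, 0], [0, 0, 0], [0, 0, 0.001], [0, 0, 0.001], [0, 0, 0.001], [0, 0, 0.001], [0, 0, 0.001], [0, 0, 0.001], [0, 0, 0.001]], jaw=[1, 1, 1, 1, 1, 1, 1, 1, 1])

```text
time: 29.65
tcp_pos: [426.6, -300.8, 204.8]
orientation: [0.839, 0.544, 0.0, 0.001]
force: [0.0, -0.2, -1.0]
opening: 23.2
finger_force: 59.8
```

Run:
```python
from dots import *; from p import plan
F=[]
for i in range(8):
    im,d,W=cloud('scene' if i<2 else 'top'); s=robot.observe(); F.append(np.r_[s['force'],s['tcp_pos']])
    if i==0: I,W0=im,W
F=np.array(F); print(F.mean(0).round(2),F.std(0).round(2))
save('s5.png',cv2.resize(I[150:270,200:340],None,fx=5,fy=5,interpolation=cv2.INTER_CUBIC))
# project expected tip and dot
c=vision.calibration('scene'); f=240/np.tan(np.radians(c['fovy'])/2); T=np.array(c['pose'])
def proj(p): q=T[:3,:3].T@(np.array(p)-T[:3,3]); return np.array([f*q[0]/q[2]+c['cx'],f*q[1]/q[2]+c['cy']])
t=F[:,3:].mean(0); print('tip px in crop',(proj(t-[0,0,129.1])-[200,150])*5,'tip touch-down',(proj([t[0],t[1],60])-[200,150])*5,'green',(proj([426.5,-299.2,60])-[200,150])*5)
plan([(426.5,-299.2,189,-24)])
```

```text
[ 1.7000e-01  1.2000e-01 -1.2700e+00  4.2618e+02 -3.0061e+02  2.0422e+02] [0.47 0.45 0.53 0.14 0.05 0.23]
tip px in crop [382.41543722 244.63988633] tip touch-down [384.80807406 263.79054557] green [386.77861255 264.77946798]
t 30.1 at [ 426.  -300.6  204. ] phi -24.1 open 23.3 F [-0.7  0.  -1.1] q [ 0.72  0.31 -0.26  1.84  0.09  1.   -0.  ]
[ 426.5 -299.2  189.   -24. ] off [0.007, -0.001, 0.075] ang [0.0, 0.0, -0.001]
```

View pics/s5.png

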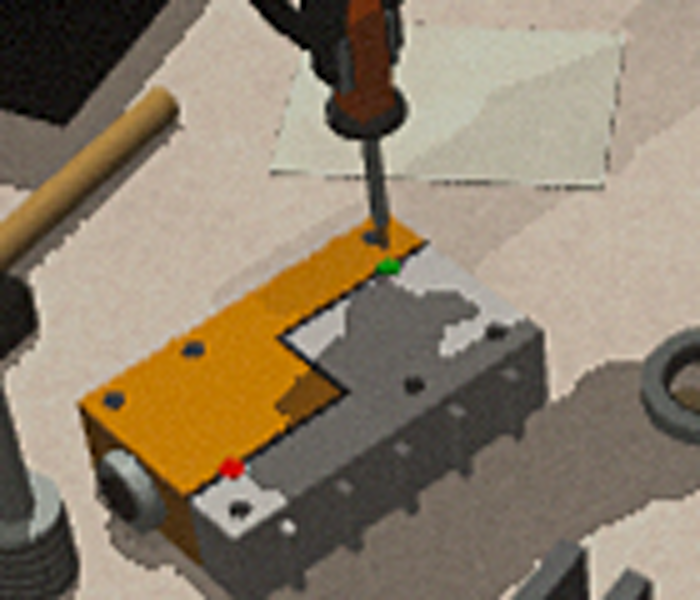

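The scene crop shows the tip at (384,247), where I predicted it, just above the green dot at (388,266). Lowering gently to about 5 mm of compression.

>>> arm_command(offset=[[0.007, -0.001, 0.02], [0.007, -0.001, 0.04], [0.007, -0.001, 0.055], [0.007, -0.001, 0.065], [0.007, -0.001, 0.075], [0.007, -0.001, 0.085], [0.007, -0.001, 0.093], [0.007, -0.001, 0.1], [0.007, -0.001, 0.1], [0.007, -0.001, 0.1]], angular=[[0, 0, 0], [0, 0, 0], [0, 0, 0], [0, 0, 0], [0, 0, 0], [0, 0, 0], [0, 0, 0], [0, 0, 0], [0, 0, 0], [0, 0, 0]], jaw=[1, 1, 1, 1, 1, 1, 1, 1, 1, 1])

```text
time: 31.3
tcp_pos: [426.4, -299.2, 184.0]
orientation: [0.839, 0.544, 0.0, 0.0]
force: [-1.0, 0.1, 0.2]
opening: 23.3
finger_force: 59.9
```

Run:
```python
from dots import *; from p import plan
F=[]
for i in range(6):
    vision.read_camera('top'); s=robot.observe(); F.append(np.r_[s['force'],s['tcp_pos']])
F=np.array(F); print(F.mean(0).round(2),F.std(0).round(2))
a=np.radians(-24); X=np.array([np.cos(a),np.sin(a)]);Y=np.array([-X[1],X[0]]); O=np.array([511.8,-304.3])
d=F[:,3:5].mean(0)-O; print('case xy',d@X,d@Y)
plan([(*(O+x*X+y*Y),184,-24) for x,y in [(-80,-30),(-40,-30),(0,-30),(0,0),(0,30),(40,30),(80,30)]])
```

```text
[-3.0000e-02  2.7000e-01  4.9000e-01  4.2644e+02 -2.9919e+02  1.8399e+02] [0.34 0.56 0.3  0.01 0.01 0.01]
case xy -80.06068097704589 -30.04938185784536
t 31.6 at [ 426.4 -299.2  184. ] phi -24.1 open 23.6 F [0.3 0.9 0.5] q [ 0.71  0.33 -0.26  1.87  0.1   0.95 -0.01]
[ 426.5 -299.2  184.   -24. ] off [0.0, 0.0, -0.0] ang [0.0, 0.0, -0.001] 
[ 463.1 -315.4  184.   -24. ] off [0.001, 0.2, -0.0] ang [0.0, 0.0, -0.001] 
[ 499.6 -331.7  184.   -24. ] off [0.001, 0.4, -0.0] ang [0.0, 0.0, -0.001] 
[ 511.8 -304.3  184.   -24. ] off [0.151, 0.4, -0.0] ang [0.0, 0.0, -0.001] 
[ 524.  -276.9  184.   -24. ] off [0.301, 0.4, -0.0] ang [0.0, 0.0, -0.001] 
[ 560.5 -293.2  184.   -24. ] off [0.301, 0.6, -0.0] ang [0.0, 0.0, -0.001] 
[ 597.1 -309.4  184.   -24. ] off [0.301, 0.8, -0.0] ang [0.0, 0.0, -0.001]
```

Contact confirmed: Fz rose 1.76 N (about 4.8 mm compression) at case (-80,-30). Now I'll trace leg 1 at 32 mm/s.

>>> arm_command(offset=[[0, 0.015, 0], [0, 0.03, 0], [0, 0.05, 0], [0, 0.07, 0], [0, 0.09, 0], [0, 0.11, 0], [0, 0.13, 0], [0, 0.15, 0], [0, 0.17, 0], [0, 0.185, 0], [0, 0.2, 0], [0, 0.2, 0]], angular=[[0, 0, 0], [0, 0, 0], [0, 0, 0], [0, 0, 0], [0, 0, 0], [0, 0, 0], [0, 0, 0], [0, 0, 0], [0, 0, 0], [0, 0, 0], [0, 0, 0], [0, 0, 0]], jaw=[1, 1, 1, 1, 1, 1, 1, 1, 1, 1, 1, 1])

```text
time: 33.1
tcp_pos: [463.6, -315.8, 184.1]
orientation: [0.839, 0.544, 0.0, 0.001]
force: [0.5, 0.5, 1.0]
opening: 23.2
finger_force: 60.1
```

```bash
cat > tr.py <<'E'
from dots import *; from p import plan
F=[]
for i in range(4):
    vision.read_camera('top'); s=robot.observe(); F.append(np.r_[s['force'],s['tcp_pos']])
F=np.array(F); print(F.mean(0).round(2))
a=np.radians(-24); X=np.array([np.cos(a),np.sin(a)]);Y=np.array([-X[1],X[0]]); O=np.array([511.8,-304.3])
d=F[:,3:5].mean(0)-O; print('case xy',d@X,d@Y)
plan([(*(O+x*X+y*Y),184,-24) for x,y in [(0,-30),(0,0),(0,30),(40,30),(80,30)]])
E
python3 tr.py
```

```text
[ 8.3000e-01 -4.5000e-01  5.2000e-01  4.6347e+02 -3.1572e+02  1.8417e+02]
case xy -39.50542086866264 -30.09265535837159
t 33.3 at [ 463.4 -315.7  184.2] phi -24.1 open 23.3 F [ 1.2 -1.3  0.9] q [ 0.69  0.39 -0.25  1.78  0.11  0.99 -0.03]
[ 499.6 -331.7  184.   -24. ] off [0.001, 0.198, 0.001] ang [0.001, 0.0, -0.001] 
[ 511.8 -304.3  184.   -24. ] off [0.151, 0.198, 0.001] ang [0.001, 0.0, -0.001] 
[ 524.  -276.9  184.   -24. ] off [0.301, 0.197, 0.001] ang [0.001, 0.0, -0.001] 
[ 560.5 -293.2  184.   -24. ] off [0.301, 0.397, 0.001] ang [0.001, 0.0, -0.001] 
[ 597.1 -309.4  184.   -24. ] off [0.301, 0.597, 0.002] ang [0.001, 0.0, -0.001]
```

Accurate tracking. Next: on to the corner, pausing there, then half the cross leg.

>>> arm_command(offset=[[0, 0.015, 0], [0, 0.035, 0], [0, 0.055, 0], [0, 0.075, 0], [0, 0.095, 0], [0, 0.115, 0], [0, 0.135, 0], [0, 0.155, 0], [0, 0.175, 0], [0, 0.19, 0.001], [0, 0.197, 0.001], [0, 0.197, 0.001], [0, 0.197, 0.001]], angular=[[0, 0, 0], [0, 0, 0], [0, 0, 0], [0, 0, 0], [0, 0, 0], [0, 0, 0], [0, 0, 0], [0, 0, 0], [0, 0, 0], [0, 0, 0], [0, 0, 0], [0, 0, 0], [0, 0, 0]], jaw=[1, 1, 1, 1, 1, 1, 1, 1, 1, 1, 1, 1, 1])

```text
time: 34.92
tcp_pos: [499.1, -331.7, 183.9]
orientation: [0.839, 0.544, 0.0, 0.0]
force: [0.3, -0.0, 0.7]
opening: 23.6
finger_force: 60.1
```

```bash
python3 tr.py
```

```text
[-8.0000e-02 -1.7000e-01  9.0000e-01  4.9909e+02 -3.3165e+02  1.8388e+02]
case xy -0.48863477714604153 -30.1524081959733
t 35.1 at [ 499.1 -331.6  183.9] phi -24.1 open 23.1 F [ 0.8 -0.2  1.8] q [ 0.67  0.45 -0.24  1.68  0.12  1.02 -0.03]
[ 499.6 -331.7  184.   -24. ] off [0.001, 0.003, -0.001] ang [0.0, 0.0, -0.001] 
[ 511.8 -304.3  184.   -24. ] off [0.151, 0.002, -0.001] ang [0.0, 0.0, -0.001] 
[ 524.  -276.9  184.   -24. ] off [0.301, 0.002, -0.001] ang [0.0, 0.0, -0.001] 
[ 560.5 -293.2  184.   -24. ] off [0.301, 0.202, -0.001] ang [0.0, 0.0, -0.001] 
[ 597.1 -309.4  184.   -24. ] off [0.301, 0.402, -0.001] ang [0.0, 0.0, -0.001]
```

>>> arm_command(offset=[[0.01, 0.002, 0], [0.03, 0.002, 0], [0.05, 0.002, 0], [0.07, 0.002, 0], [0.09, 0.002, 0], [0.11, 0.002, 0], [0.13, 0.002, 0], [0.15, 0.002, 0], [0.17, 0.002, 0], [0.19, 0.002, 0], [0.21, 0.002, 0], [0.23, 0.002, 0], [0.25, 0.002, 0], [0.27, 0.002, 0], [0.285, 0.002, 0], [0.3, 0.002, 0], [0.3, 0.002, 0], [0.3, 0.002, 0]], angular=[[0, 0, 0], [0, 0, 0], [0, 0, 0], [0, 0, 0], [0, 0, 0], [0, 0, 0], [0, 0, 0], [0, 0, 0], [0, 0, 0], [0, 0, 0], [0, 0, 0], [0, 0, 0], [0, 0, 0], [0, 0, 0], [0, 0, 0], [0, 0, 0], [0, 0, 0], [0, 0, 0]], jaw=[1, 1, 1, 1, 1, 1, 1, 1, 1, 1, 1, 1, 1, 1, 1, 1, 1, 1])

```text
time: 37.38
tcp_pos: [524.0, -276.5, 183.7]
orientation: [0.839, 0.544, 0.0, -0.0]
force: [0.2, 0.3, 0.3]
opening: 22.9
finger_force: 60.0
```

```bash
python3 tr.py
```

```text
[ 9.9000e-01  1.4500e+00  4.6000e-01  5.2392e+02 -2.7659e+02  1.8373e+02]
case xy -0.19983187228849847 30.24807252970217
t 37.6 at [ 523.9 -276.6  183.7] phi -24.1 open 23.5 F [0.9 1.5 0.4] q [ 0.58  0.44 -0.26  1.7   0.13  1.02 -0.14]
[ 499.6 -331.7  184.   -24. ] off [-0.301, 0.001, -0.001] ang [0.0, -0.0, -0.001] 
[ 511.8 -304.3  184.   -24. ] off [-0.151, 0.001, -0.001] ang [0.0, -0.0, -0.001] 
[ 524.  -276.9  184.   -24. ] off [-0.001, 0.001, -0.001] ang [0.0, -0.0, -0.001] 
[ 560.5 -293.2  184.   -24. ] off [-0.001, 0.201, -0.001] ang [0.0, -0.0, -0.001] 
[ 597.1 -309.4  184.   -24. ] off [-0.0, 0.401, -0.001] ang [0.0, -0.0, -0.001]
```

Last leg.

>>> arm_command(offset=[[0, 0.015, 0], [0, 0.035, 0], [0, 0.056, 0], [0, 0.077, 0], [0, 0.098, 0], [0, 0.119, 0], [0, 0.14, 0], [0, 0.161, 0], [0, 0.182, 0], [0, 0.203, 0], [0, 0.224, 0], [0, 0.245, 0], [0, 0.266, 0], [0, 0.287, 0], [0, 0.308, 0], [0, 0.329, 0], [0, 0.35, 0], [0, 0.371, 0], [0, 0.388, 0], [0, 0.4, 0]], angular=[[0, 0, 0], [0, 0, 0], [0, 0, 0], [0, 0, 0], [0, 0, 0], [0, 0, 0], [0, 0, 0], [0, 0, 0], [0, 0, 0], [0, 0, 0], [0, 0, 0], [0, 0, 0], [0, 0, 0], [0, 0, 0], [0, 0, 0], [0, 0, 0], [0, 0, 0], [0, 0, 0], [0, 0, 0], [0, 0, 0]], jaw=[1, 1, 1, 1, 1, 1, 1, 1, 1, 1, 1, 1, 1, 1, 1, 1, 1, 1, 1, 1])

```text
time: 40.08
tcp_pos: [597.0, -309.7, 183.7]
orientation: [0.839, 0.544, 0.0, 0.0]
force: [-1.0, 0.6, 0.9]
opening: 23.5
finger_force: 60.0
```

```bash
python3 tr.py; python3 p.py 597,-309.4,300,-20 657,-200,300,-12 657.5,-82.2,300,-8.5
```

```text
[ 5.0000e-01 -7.0000e-02  4.9000e-01  5.9732e+02 -3.0982e+02  1.8386e+02]
case xy 80.37047098458407 29.73899366016981
t 40.3 at [ 597.3 -309.8  184. ] phi -24.1 open 23.6 F [ 0.6 -0.1  0.7] q [ 0.55  0.56 -0.24  1.49  0.14  1.11 -0.14]
[ 499.6 -331.7  184.   -24. ] off [-0.299, -0.401, -0.001] ang [0.001, -0.0, -0.001] 
[ 511.8 -304.3  184.   -24. ] off [-0.149, -0.401, -0.001] ang [0.001, -0.0, -0.001] 
[ 524.  -276.9  184.   -24. ] off [0.001, -0.402, -0.001] ang [0.001, -0.0, -0.001] 
[ 560.5 -293.2  184.   -24. ] off [0.001, -0.202, -0.0] ang [0.001, -0.0, -0.001] 
[ 597.1 -309.4  184.   -24. ] off [0.001, -0.002, -0.0] ang [0.001, -0.0, -0.001] 
t 40.3 at [ 597.3 -309.8  184. ] phi -24.1 open 23.6 F [ 0.6 -0.1  0.7] q [ 0.55  0.56 -0.24  1.49  0.14  1.11 -0.14]
[ 597.  -309.4  300.   -20. ] off [0.001, -0.001, -0.58] ang [0.001, 0.0, -0.034] 
[ 657. -200.  300.  -12.] off [0.623, 0.049, -0.58] ang [0.001, 0.0, -0.101] 
[657.5 -82.2 300.   -8.5] off [1.162, -0.189, -0.58] ang [0.001, 0.0, -0.13] TOO FAR
```

>>> arm_command(offset=[[0, 0, -0.015], [0, 0, -0.03], [0, 0, -0.05], [0, 0, -0.07], [0, 0, -0.15], [0, 0, -0.3], [0, 0, -0.45], [0, 0, -0.58], [0.15, 0.01, -0.58], [0.35, 0.03, -0.58], [0.55, 0.045, -0.58], [0.75, 0.0, -0.58], [0.95, -0.1, -0.58], [0.95, -0.1, -0.58], [0.95, -0.1, -0.58]], angular=[[0, 0, 0], [0, 0, 0], [0, 0, 0], [0, 0, 0], [0, 0, 0], [0, 0, 0], [0, 0, 0], [0, 0, -0.02], [0, 0, -0.05], [0, 0, -0.08], [0, 0, -0.11], [0, 0, -0.13], [0, 0, -0.13], [0, 0, -0.13], [0, 0, -0.13]], jaw=[1, 1, 1, 1, 1, 1, 1, 1, 1, 1, 1, 1, 1, 1, 1])

```text
time: 42.15
tcp_pos: [656.0, -127.6, 299.8]
orientation: [0.757, 0.653, -0.0, 0.0]
force: [-0.9, -0.7, -2.3]
opening: 23.6
finger_force: 59.7
```

```bash
python3 p.py 657.5,-82.2,296,-8.5
```

```text
t 42.1 at [ 656.  -127.6  299.8] phi -8.4 open 23.6 F [-0.9 -0.7 -2.3] q [ 0.32  0.49 -0.33  1.33  0.16  1.35 -0.16]
[657.5 -82.2 296.   -8.5] off [0.225, -0.026, 0.019] ang [-0.0, 0.0, 0.001]
```

>>> arm_command(offset=[[0.08, -0.01, 0.0], [0.16, -0.02, 0.01], [0.225, -0.026, 0.019], [0.225, -0.026, 0.019], [0.225, -0.026, 0.019], [0.225, -0.026, 0.019]], angular=[[0, 0, 0], [0, 0, 0.001], [0, 0, 0.001], [0, 0, 0.001], [0, 0, 0.001], [0, 0, 0.001]], jaw=[1, 1, 1, 1, 1, 1])

```text
time: 42.9
tcp_pos: [657.5, -83.6, 295.9]
orientation: [0.759, 0.652, -0.0, 0.0]
force: [-0.4, 0.1, -0.9]
opening: 23.2
finger_force: 59.7
```

```bash
python3 p.py 657.5,-82.2,260,-8.5 657.5,-82.2,152,-8.5 657.5,-82.2,149.1,-8.5
```

```text
t 42.9 at [657.5 -83.6 295.9] phi -8.7 open 23.2 F [-0.4  0.1 -0.9] q [ 0.26  0.49 -0.34  1.35  0.16  1.33 -0.24]
[657.5 -82.2 260.   -8.5] off [0.007, -0.001, 0.18] ang [0.0, 0.0, -0.001] 
[657.5 -82.2 152.   -8.5] off [0.007, -0.001, 0.72] ang [0.0, 0.0, -0.001] 
[657.5 -82.2 149.1  -8.5] off [0.007, -0.001, 0.734] ang [0.0, 0.0, -0.001]
```

>>> arm_command(offset=[[0.007, 0, 0.08], [0.007, 0, 0.18], [0.007, 0, 0.28], [0.007, 0, 0.38], [0.007, 0, 0.48], [0.007, 0, 0.58], [0.007, 0, 0.66], [0.007, 0, 0.7], [0.007, 0, 0.715], [0.007, 0, 0.715], [0.007, 0, 0.715]], angular=[[0, 0, 0], [0, 0, 0], [0, 0, 0], [0, 0, 0], [0, 0, 0], [0, 0, 0], [0, 0, 0], [0, 0, 0], [0, 0, 0], [0, 0, 0], [0, 0, 0]], jaw=[1, 1, 1, 1, 1, 1, 1, 1, 1, 1, 1])

```text
time: 44.28
tcp_pos: [658.2, -81.3, 153.6]
orientation: [0.758, 0.652, 0.0, 0.0]
force: [-0.7, 0.3, -1.1]
opening: 23.4
finger_force: 59.7
```

```bash
python3 p.py 657.5,-82.2,149.5,-8.5
```

```text
t 44.3 at [658.2 -81.3 153.6] phi -8.6 open 23.4 F [-0.7  0.3 -1.1] q [ 0.25  0.59 -0.33  1.54  0.21  1.05 -0.28]
[657.5 -82.2 149.5  -8.5] off [-0.005, -0.003, 0.021] ang [0.001, -0.0, -0.001]
```

>>> arm_command(offset=[[-0.005, -0.003, 0.01], [-0.005, -0.003, 0.02], [-0.005, -0.003, 0.022], [-0.005, -0.003, 0.022], [-0.005, -0.003, 0.022], [-0.005, -0.003, 0.022], [-0.005, -0.003, 0.022], [-0.005, -0.003, 0.022], [-0.005, -0.003, -0.05], [-0.005, -0.003, -0.2], [-0.005, -0.003, -0.4], [-0.005, -0.003, -0.6], [-0.005, -0.003, -0.7], [-0.005, -0.003, -0.7], [-0.005, -0.003, -0.7]], angular=[[0, 0, 0], [0, 0, 0], [0, 0, 0], [0, 0, 0], [0, 0, 0], [0, 0, 0], [0, 0, 0], [0, 0, 0], [0, 0, 0], [0, 0, 0], [0, 0, 0], [0, 0, 0], [0, 0, 0], [0, 0, 0], [0, 0, 0]], jaw=[1, 1, 1, 1, -0.2, -0.2, -0.2, -0.2, -0.2, -0.2, -0.2, -0.2, -0.2, -0.2, -0.2])

```text
time: 46.15
tcp_pos: [656.6, -82.2, 292.2]
orientation: [0.758, 0.652, -0.0, -0.0]
force: [0.2, 0.8, -0.2]
opening: 51.5
finger_force: 0.0
```

Run:
```python
from p import *; from tray import *
im,d,W=cloud('scene'); save('s6.png',im)
hz=cv2.cvtColor(im,cv2.COLOR_RGB2HSV); m=(hz[...,0]<14)&(hz[...,1]>150)&(abs(W[...,0]-657)<35)&(abs(W[...,1]+82)<35)&(W[...,2]>120)&(W[...,2]<230)
P=W[m]; t=P[P[:,2]>P[:,2].max()-6]; print('orange',len(P),'top mid',((t.min(0)+t.max(0))/2).round(1),np.ptp(t,axis=0),P[:,2].max())
l=W[...,:2]-L; k=(abs(l@X)<80)&(abs(l@Y)<80)&(W[...,2]>60)&(W[...,2]<200); print('tray z',np.percentile(W[...,2][k],[2,50,98]))
plan([])
```

```text
orange 293 top mid [660.5 -81.7 197.5] [22.84136663 24.41096282  5.80870813] 200.41988703771642
tray z [131.48890165 135.90252667 140.17378209]
t 46.2 at [656.4 -82.2 291.7] phi -8.6 open 51.3 F [ 0.4 -0.4 -0.9] q [ 0.26  0.49 -0.34  1.36  0.16  1.33 -0.24]
```

View pics/s6.png

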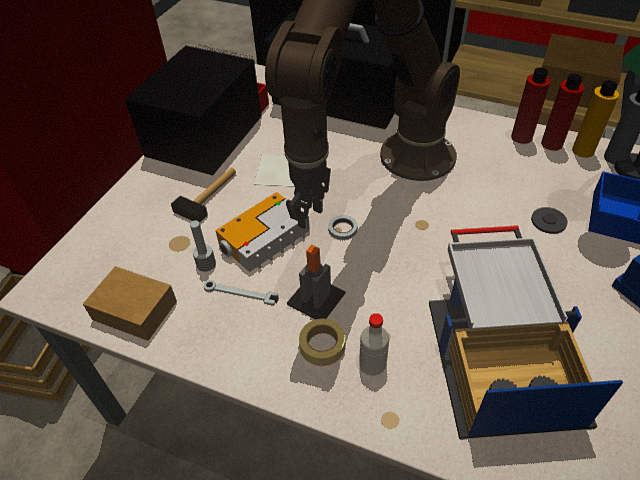

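The probe hangs upright in its holder at (313,260), top height unchanged. The tray is level, both gears are in the crate at (500,385) and (541,382), and the bystanders haven't moved.

```bash
python3 -c "
from h import *
print(ticket.sign_off())"
```

```text
the job is handed in; nothing more can be done
None
```

The job is handed in, but sign-off returned no verdict: both worn gears are in the crate, the tray is level, the seam was traced from green to red with light contact (about 5 mm on the spring), and the probe hangs back in its holder.

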